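# Pack the sampling carrier

## Task

Pack the carrier tray with the three white pockets for a sampling round: stand the shorter of the two big reagent bottles in the large round pocket, the larger of the two white-capped dropper bottles on the open bench in the small round pocket, and the pile of three small culture dishes in the square pocket, with the pair of small dishes centred on top of that pile. Keep everything upright, and leave the taller reagent bottle, the smaller dropper bottle and the wide dishes where they stand.

Things in the scene. Friction and masses are not known exactly. Their poses are not given: they have to be found in the camera images.
- bottle: the reagent bottle to be packed: white with a blue cap, the shorter of the two big bottles, 60 mm in diameter, 120 mm high; the straight body reaches to 70 mm or more, hold it there. Origin: centre of the underside; z is up its axis. Loose.
- dropper: the dropper bottle to be packed: white with a white cap, the larger of the two white-capped little bottles standing on the open bench, 38 mm in diameter, 82 mm high; hold it at 30 to 45 mm height. Origin: centre of the underside; z is up its axis. Loose.
- dish_pile: pile of three small culture dishes, stuck together as one piece: 60 mm in diameter, 45 mm high, cream-coloured. Origin: centre of the underside; z is up its axis. Loose.
- dish_pair: pair of small culture dishes, stuck together as one piece: 59 mm in diameter, 30 mm high, cream-coloured. Origin: centre of the underside; z is up its axis. Loose.
- bottle_pocket: white square insert, 98 x 98 x 14 mm, with the large ROUND pocket, 77 mm across and 10 mm deep. It is fixed in the grey carrier tray, which holds the three pockets in one straight row, 110 mm from centre to centre, in any order. Origin: centre of the insert's underside, 4 mm above the bench; the pocket's floor is 4 mm above the origin (8 mm above the bench), its rim 14 mm above the origin. x and y run along the insert's edges, and the row of pockets runs along its y; z is up.
- dish_pocket: white square insert, 98 x 98 x 14 mm, with the SQUARE pocket, 77 x 77 mm and 10 mm deep. It is fixed in the grey carrier tray, which holds the three pockets in one straight row, 110 mm from centre to centre, in any order. Origin: centre of the insert's underside, 4 mm above the bench; the pocket's floor is 4 mm above the origin (8 mm above the bench), its rim 14 mm above the origin. x and y run along the insert's edges, and the row of pockets runs along its y; z is up.
- dropper_pocket: white square insert, 98 x 98 x 14 mm, with the small ROUND pocket, 54 mm across and 10 mm deep. It is fixed in the grey carrier tray, which holds the three pockets in one straight row, 110 mm from centre to centre, in any order. Origin: centre of the insert's underside, 4 mm above the bench; the pocket's floor is 4 mm above the origin (8 mm above the bench), its rim 14 mm above the origin. x and y run along the insert's edges, and the row of pockets runs along its y; z is up.
- tall_bottle: look-alike, to be left: bigger white reagent bottle with a yellow cap, 68 mm in diameter, 150 mm high. Origin: centre of the underside; z is up its axis. Loose.
- small_dropper: look-alike, to be left: smaller white-capped dropper bottle, 31 mm in diameter, 58 mm high. Origin: centre of the underside; z is up its axis. Loose.
- wide_dishes: look-alike, to be left: pile of three wide culture dishes, 92 mm in diameter, 45 mm high. Origin: centre of the underside; z is up its axis. Loose.
There are look-alikes about, which are no part of the job. What is shaped like the dropper but blue or green is not meant.

How it is judged:
By the outcome, as a careful person would: the job done as asked, in the order asked, and still so for the second after the job is handed in, with the robot touching nothing.
It also fails if it takes over 99 s, if anything falls off the work surface, if the arm or the gripper's body presses on something with over 40 N, if the wrist force passes 120 N, or if a joint passes its speed limit or range.

## Robot

A 6-joint arm with a two-finger parallel gripper is mounted at the origin on a cart in front of the work surface, level with it; the furniture and walls round the work are solid. World frame = base frame: x ahead of the robot, y to its left, z up, the work surface at z = 0. Lengths are in m, angles in rad, forces in N, time in s.
With the tool pointing down it reaches from about 0.3 to 0.875 m from the base axis. Payload 6.4 kg.
Tool frame: the origin (TCP) lies on the front face of the gripper's body, between the roots of the fingers; the fingertips stand 73 mm ahead of it and the grasp point (between the pads) lies ctrl.pinch_z ahead of it (ctrl.pinch_z is the distance from the TCP to the grasp point, in m); z points along the fingers, x is the direction in which the jaws open and shut, and the axes are right-handed (so a half turn about z gives the same grasp; the last joint's range is limited). The gripper opens to 85 mm and grips with 20 to 120 N. Pads are 22 mm wide; open, the fingers measure 114 mm over their backs; the gripper's body (76 mm by 85 mm) begins 54 mm behind the grasp point. The pads swing forward as they close: fully open they stand 13 mm farther back than shut.
Start: joints at [-1.385, 0.181, 1.607, -0, 1.354, -0.206], TCP at [0.22, -0.531, 0.304] pointing down, gripper open.
Joint ranges: [-2.99, 2.99], [-0.89, 2.07], [0.3, 2.58], [-1.14, 4.28], [0, 2.63], [-3.12, 3.12]. Speed limits (rad/s): [2.57, 2.57, 3.01, 3.14, 3.14, 3.14].

## Interface

Orientations are given as a unit quaternion [w, x, y, z].
In Python, from bench import ctrl gives the robot as it stands.
- The arm moves only by the tool move_arm, never from a script. Its argument "rows" is text: rows parted by semicolons, each of 7 numbers parted by spaces: the shift along the tool's x, y, z in cm, then the turn, a rotation vector about the tool's x, y, z in degrees, then the opening, from 0 (shut) to 1 (fully open). In form: x y z rx ry rz grip; .... A call has 1 to 20 rows; each row shifts and turns the commanded pose from where the row before left it, along the tool's axes as they then stand; what a row does not reach is not made up. A row lasts 1/10 s, in which the tool goes at most 50 mm and 8.59 degrees, less where a joint would pass 70% of its speed; a pose out of reach is approached as far as the arm can. A call with a gripper value outside its range is refused whole. The fingers move at their own pace and stop on an object; the grip force is fixed at half the most. Time passes only in rows, so rows that do not move let the fingers close. It gives the time, the measured TCP pose, the force and the opening at its end, in the units of the state.
- ctrl.get_obs(): the state, without advancing time (a new reading comes with each control period).
- ctrl.camera(name): name is "scene" or "top" or "wrist"; returns a dict with "color" (480x640x3 uint8, blue, green, red), "fx", "fy", "cx", "cy" (pixels), "rvec" (rotation vector, rad) and "tvec" (3), from world to camera coordinates, as OpenCV has them. Camera axes: x right, y down, z forward; pixel columns grow to the right and rows downward; lengths in m; the calibration is good to about 2 mm. The wrist camera is an equidistant fisheye: a pixel r from the principal point sees the ray r / f radians off the axis. A picture is of the moment at which its call begins. There is no depth.
- ctrl.hand_in(): hands the job in, once; it reports no verdict.
Trained networks look in the newest picture that a camera, given by its name, has taken for a name from the list of things; names that differ only in an ending like _2 or _b are one class to them, and where a whole thing is asked for, a point or a joint stands for the part that bears it (a point fixed in the world has none). Each returns a list of dicts, best first, with "confidence" (0 to 1); they miss things now and then, are a little off and sometimes report something else, mostly with a low value. They report only what shows in the picture. A call takes as long as a camera call. They do not tell look-alikes from the thing itself.
- ctrl.look_for(camera, query): "bbox" ([left, top, right, bottom] in pixels, round what is visible of it).
- ctrl.trace(camera, query): "region" (480x640 bool, what is visible of it) and "bbox" ([left, top, right, bottom] in pixels, round what is visible of it).
The state is a dict: "time_s": time; "q": joint angles; "dq": joint speeds; "joint_efforts": joint torques, N m; "eef_pos": TCP position; "eef_rot": TCP orientation; "wrist_force": force on the tool from outside, world axes, zero at the start; "torque": the same for the moment, N m; "opening": opening from 0.0 (shut) to 1.0 (fully open).
Only numpy, scipy, OpenCV 4.12 (cv2) and the standard library are available. Lean on these libraries where they do the work, as an engineer would, in place of code of your own. Each camera call takes 0.05 s, during which the arm holds its last target.

## Working session

There is one attempt and no reset: what is moved stays moved. The work goes in short steps, Python scripts to look and compute and a tool call to move; the robot and the scene stay as the last step left them, time stands still between calls to the robot, and variables do not carry over. Pictures are saved under pics/ and viewed, and the job is handed in when it is done.

Besides the shell and the picture viewer there is one more tool, called by a JSON object that holds its "op" and its "data". move_arm: Moves the arm, as the interface text tells. Its arguments: {"type":"object","properties":{"rows":{"type":"string"}},"required":["rows"]}

```bash
mkdir -p pics; ls; python3 - <<'E'
from bench import ctrl
import cv2
print(ctrl.get_obs(), ctrl.pinch_z)
for n in("scene","top","wrist"):
    c=ctrl.camera(n); cv2.imwrite(f"pics/{n}0.png",c["color"]); print(n,{k:c[k] for k in c if k!="color"})
E
```

```text
pics
{'time_s': 0.0, 'q': array([-1.38529571e+00,  1.81539315e-01,  1.60800625e+00, -5.83054175e-06,
        1.35378748e+00, -2.06279209e-01]), 'dq': array([-2.74712447e-03,  3.40866983e-04, -4.65994374e-04, -9.97170520e-05,
       -8.28232611e-04, -1.21538542e-03]), 'joint_efforts': array([-1.44216036e-03, -4.44880557e+01, -3.51339984e+01, -4.07304997e-04,
        9.18857491e-03, -3.11488350e-05]), 'eef_pos': array([ 0.2195005 , -0.53099605,  0.30298586]), 'eef_rot': array([-6.19690026e-04,  8.31214205e-01, -5.55951607e-01, -6.10929854e-04]), 'wrist_force': array([ 0.21956529, -0.29653783,  0.94747809]), 'torque': array([ 0.05063438, -0.04063428,  0.04472311]), 'opening': 1.0020392019544098} 0.0539
scene {'fx': 550.3964996622605, 'fy': 550.3964996622605, 'cx': 311.84516604289115, 'cy': 240.11417787042265, 'rvec': array([ 2.07162411, -0.53335095,  0.27758979]), 'tvec': array([-0.5350021 ,  0.14083073,  1.43640993])}
top {'fx': 491.76888402696966, 'fy': 491.76888402696966, 'cx': 322.3390271502174, 'cy': 237.65070318855228, 'rvec': array([ 2.16317408, -2.15146746,  0.13374278]), 'tvec': array([-0.0764545 ,  0.55693049,  1.23103294])}
wrist {'fx': 371.64829954431775, 'fy': 371.64829954431775, 'cx': 323.5929739176172, 'cy': 238.28789054475988, 'rvec': array([-2.39064357,  1.59945392,  0.24811156]), 'tvec': array([-0.57441846, -0.03782105,  0.37887003])}
```

View pics/scene0.png

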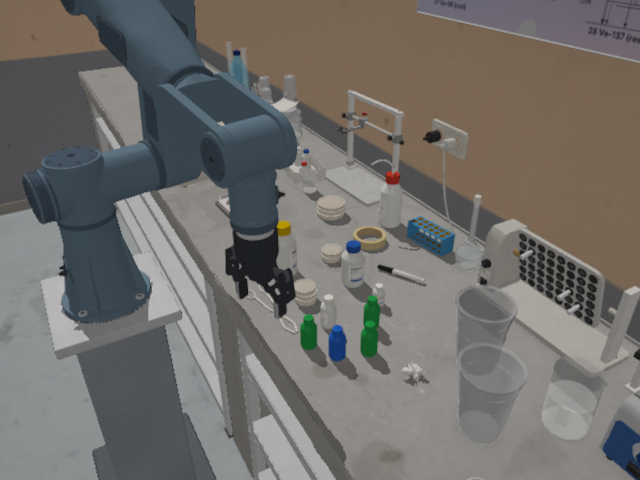

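View pics/top0.png

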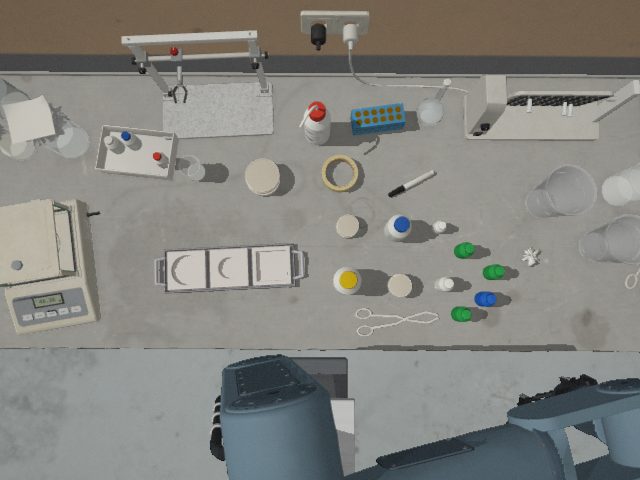

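View pics/wrist0.png

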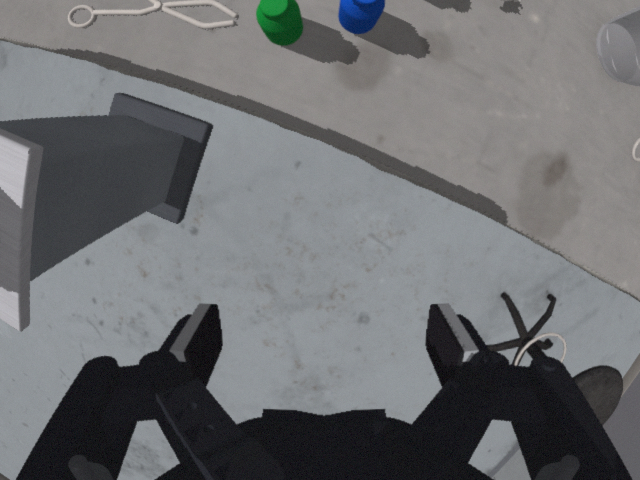

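```bash
cat > h.py <<'E'
from bench import ctrl
import cv2, numpy as np
def P(c): 
    R=cv2.Rodrigues(c["rvec"])[0]; return R,np.asarray(c["tvec"])
def ray(c,u,v,fish=False):
    R,t=P(c); x=(u-c["cx"])/c["fx"]; y=(v-c["cy"])/c["fy"]
    if fish:
        r=np.hypot(x,y)+1e-12; d=np.array([x/r*np.sin(r),y/r*np.sin(r),np.cos(r)])
    else: d=np.array([x,y,1.])
    return -R.T@t, R.T@d
def back(c,u,v,z,fish=False):
    o,d=ray(c,u,v,fish); return (o+d*(z-o[2])/d[2])[:2]
def proj(c,X,fish=False):
    R,t=P(c); X=np.atleast_2d(X)@R.T+t
    if fish:
        n=np.hypot(X[:,0],X[:,1])+1e-12; th=np.arctan2(n,X[:,2]); s=np.c_[X[:,0]/n*th,X[:,1]/n*th]
    else: s=X[:,:2]/X[:,2:]
    return s*[c["fx"],c["fy"]]+[c["cx"],c["cy"]]
def circ(x,y,z,r,n=40):
    a=np.linspace(0,2*np.pi,n,endpoint=False); return np.c_[x+r*np.cos(a),y+r*np.sin(a),np.full(n,z)]
def sil(c,x,y,prof,fish=False,z0=0):
    m=np.zeros((480,640),np.uint8)
    for (za,ra),(zb,rb) in zip(prof,prof[1:]):
        p=np.vstack([circ(x,y,z0+za,ra),circ(x,y,z0+zb,rb)])
        cv2.fillConvexPoly(m,cv2.convexHull((proj(c,p,fish)*16).round().astype(np.int32)),1,shift=4)
    return m>0
E
python3 - <<'E'
from h import *
cams={n:ctrl.camera(n) for n in("scene","top")}
for q in "bottle dropper dish_pile dish_pair bottle_pocket dish_pocket dropper_pocket tall_bottle small_dropper wide_dishes".split():
    for n in cams:
        for d in ctrl.look_for(n,q)[:5]: 
            print(q,n,np.round(d["confidence"],2),np.round(d["bbox"],0).tolist())
c=cams["top"]
im=c["color"][200:330,140:480]; cv2.imwrite("pics/t1.png",cv2.resize(im,None,fx=2.3,fy=2.3,interpolation=cv2.INTER_CUBIC))
im=cams["scene"]["color"][170:370,200:450]; cv2.imwrite("pics/s1.png",cv2.resize(im,None,fx=3,fy=3,interpolation=cv2.INTER_CUBIC))
E
```

```text
bottle scene 0.81 [336.0, 240.0, 364.0, 288.0]
bottle top 0.55 [384.0, 214.0, 414.0, 241.0]
dropper scene 0.9 [330.0, 324.0, 344.0, 362.0]
dropper scene 0.83 [363.0, 294.0, 378.0, 328.0]
dropper scene 0.61 [321.0, 294.0, 333.0, 328.0]
dropper scene 0.55 [302.0, 312.0, 316.0, 347.0]
dropper top 0.82 [449.0, 307.0, 472.0, 321.0]
dropper top 0.59 [482.0, 264.0, 503.0, 281.0]
dropper top 0.53 [476.0, 293.0, 499.0, 305.0]
dish_pile scene 0.92 [293.0, 275.0, 316.0, 305.0]
dish_pile top 0.72 [389.0, 276.0, 412.0, 295.0]
dish_pile top 0.48 [383.0, 213.0, 414.0, 242.0]
dish_pair scene 0.69 [322.0, 245.0, 339.0, 262.0]
dish_pair scene 0.38 [325.0, 295.0, 334.0, 326.0]
dish_pair top 0.73 [336.0, 215.0, 357.0, 236.0]
bottle_pocket scene 0.54 [221.0, 199.0, 227.0, 215.0]
bottle_pocket top 0.97 [166.0, 245.0, 208.0, 294.0]
bottle_pocket top 0.64 [334.0, 267.0, 361.0, 292.0]
bottle_pocket top 0.19 [383.0, 214.0, 413.0, 241.0]
dish_pocket top 0.77 [251.0, 245.0, 290.0, 287.0]
dropper_pocket scene 0.5 [323.0, 294.0, 335.0, 328.0]
dropper_pocket top 0.85 [208.0, 247.0, 251.0, 290.0]
tall_bottle scene 0.8 [275.0, 223.0, 295.0, 276.0]
tall_bottle top 0.66 [333.0, 266.0, 361.0, 293.0]
small_dropper scene 0.67 [374.0, 284.0, 386.0, 306.0]
small_dropper top 0.61 [435.0, 220.0, 450.0, 235.0]
wide_dishes scene 0.64 [314.0, 196.0, 345.0, 223.0]
wide_dishes top 0.87 [246.0, 157.0, 281.0, 196.0]
wide_dishes top 0.4 [167.0, 248.0, 210.0, 291.0]
```

View pics/t1.png

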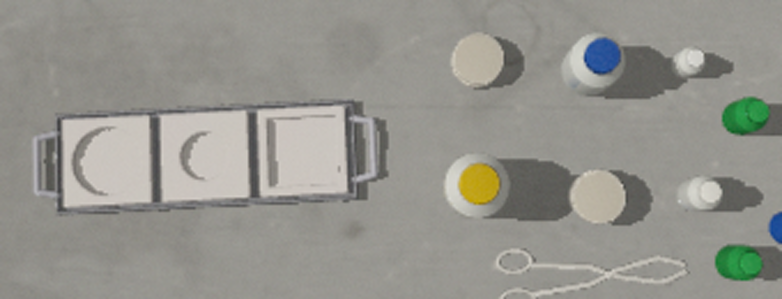

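View pics/s1.png

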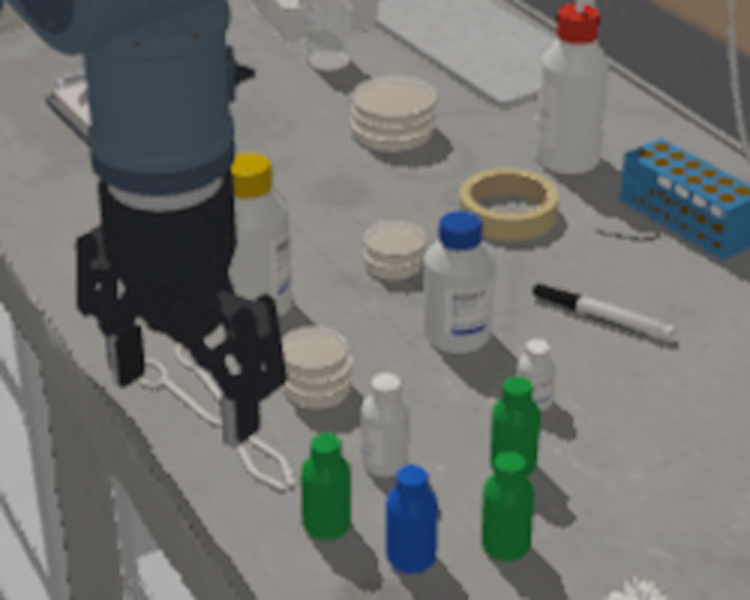

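The crops settle the choices (top pixels):

| Wanted | Look-alikes | Choice |
|---|---|---|
| Bottle | (398,227) blue cap, (348,280) yellow cap, (317,118) red cap | (398,227) |
| Dropper | (445,284) larger white, (440,228) smaller white, greens and blue | (445,284) |
| Dish pile | (400,286) three layers, (347,226) two layers, (263,177) wide | (400,286) |
| Dish pair | as above | (347,226) |

The tray, left to right in the top view, holds the large round, small round and square pockets.

```bash
cat > fit.py <<'E'
from h import *
from scipy.optimize import minimize
cams={n:ctrl.camera(n) for n in("scene","top")}
things={"bottle":([(0,.03),(.07,.03),(.09,.022),(.1,.016),(.12,.016)],.12,.016,[(398,227)]),
"dropper":([(0,.019),(.05,.019),(.06,.01),(.082,.009)],.082,.009,[(445,284)]),
"dish_pile":([(0,.03),(.045,.03)],.045,.03,[(400,286)]),
"dish_pair":([(0,.0295),(.03,.0295)],.03,.0295,[(347,226)]),
"tall_bottle":([(0,.034),(.09,.034),(.11,.024),(.12,.018),(.15,.018)],.15,.018,[(348,280)]),
"small_dropper":([(0,.0155),(.036,.0155),(.043,.008),(.058,.008)],.058,.008,[(440,228)]),
"wide_dishes":([(0,.046),(.045,.046)],.045,.046,[(263,177)])}
c=cams["top"]; cs=cams["scene"]
for q,(prof,h,r,px) in things.items():
    g=back(c,*px[0],h/2)
    ms=[]
    for n in("top","scene"):
        best=None
        for d in ctrl.trace(n,q):
            p=proj(cams[n],[g[0],g[1],h/2])[0]; b=d["bbox"]
            if b[0]-4<p[0]<b[2]+4 and b[1]-4<p[1]<b[3]+4 and d["confidence"]>.1: best=d["region"];break
        if best is None: print(q,n,"no trace")
        ms.append((n,best))
    def one(names):
        def f(x):
            s=0
            for n,m in ms:
                if m is None or n not in names: continue
                a=sil(cams[n],x[0],x[1],prof); 
                if n=="scene" : pass
                s+=1-(a&m).sum()/max(1,(a|m).sum())
            return s
        R=minimize(f,g,method="Nelder-Mead",options=dict(initial_simplex=[g,g+[.012,0],g+[0,.012]],xatol=1e-4)); return np.round(R.x,4),round(R.fun,3)
    print(q,"guess",g.round(4),*[(n,one([n])) for n,m in ms if m is not None],one(["top","scene"]))
for q in("bottle_pocket","dropper_pocket","dish_pocket"):
    d=ctrl.trace("top",q)[0]; m=d["region"].astype(np.uint8)
    k=max(cv2.findContours(m,0,2)[0],key=cv2.contourArea).reshape(-1,2)
    w=np.array([back(c,u,v,.018) for u,v in k]); rr=cv2.minAreaRect((w*1000).astype(np.float32)); print(q,rr)
E
python3 fit.py
```

```text
bottle guess [ 0.5823 -0.2646] ('top', (array([ 0.5847, -0.2658]), np.float64(0.051))) ('scene', (array([ 0.5856, -0.2639]), np.float64(0.041))) (array([ 0.5841, -0.2659]), np.float64(0.103))
dropper guess [ 0.44   -0.3845] ('top', (array([ 0.4417, -0.3844]), np.float64(0.056))) ('scene', (array([ 0.4452, -0.3803]), np.float64(0.063))) (array([ 0.4417, -0.3844]), np.float64(0.162))
dish_pile guess [ 0.4349 -0.2735] ('top', (array([ 0.4381, -0.2722]), np.float64(0.169))) ('scene', (array([ 0.441 , -0.2714]), np.float64(0.125))) (array([ 0.4383, -0.2762]), np.float64(0.308))
dish_pair guess [ 0.5909 -0.1379] ('top', (array([ 0.5919, -0.1376]), np.float64(0.076))) ('scene', (array([ 0.5903, -0.142 ]), np.float64(0.175))) (array([ 0.5932, -0.1373]), np.float64(0.264))
tall_bottle guess [ 0.4475 -0.1373] ('top', (array([ 0.4471, -0.1329]), np.float64(0.129))) ('scene', (array([ 0.4638, -0.1189]), np.float64(0.404))) (array([ 0.4482, -0.1363]), np.float64(0.551))
small_dropper guess [ 0.5849 -0.3782] ('top', (array([ 0.5904, -0.3777]), np.float64(0.127))) ('scene', (array([ 0.5981, -0.3719]), np.float64(0.233))) (array([ 0.5924, -0.3781]), np.float64(0.431))
wide_dishes guess [0.7193 0.084 ] ('top', (array([0.7194, 0.0851]), np.float64(0.062))) ('scene', (array([0.7241, 0.0899]), np.float64(0.157))) (array([0.7212, 0.0853]), np.float64(0.231))
bottle_pocket ((474.4046630859375, 277.2579650878906), (98.28655242919922, 101.13654327392578), 3.191473960876465)
dropper_pocket ((480.5665283203125, 167.61923217773438), (99.51331329345703, 98.48237609863281), 1.9282488822937012)
dish_pocket ((487.6194763183594, 58.04766845703125), (99.6808853149414, 100.5697021484375), 1.3235067129135132)
```

{"op": "move_arm", "data": {"rows": "0 0 0 0 0 -8 1;0 0 0 0 0 -8 1;0 0 0 0 0 -8 1;0 0 0 0 0 -8 1;0 0 0 0 0 -8 1;0 0 0 0 0 -8 1;0 0 0 0 0 -8 1;0 0 0 0 0 -8 1;0 0 0 0 0 -3.5 1;3.6 -2.6 0 0 0 0 1;3.6 -2.6 0 0 0 0 1;3.6 -2.6 0 0 0 0 1;3.6 -2.6 0 0 0 0 1;3.6 -2.6 0 0 0 0 1;3.6 -2.6 0 0 0 0 1;3.6 -2.6 0 0 0 0 1;3.6 -2.6 0 0 0 0 1;3.6 -2.6 0 0 0 0 1;3.6 -2.6 0 0 0 0 1"}}

```text
time_s: 4.1
eef_pos: [0.5812, -0.2705, 0.304]
eef_rot: [0.0, 1.0, -0.0, 0.0]
wrist_force: [0.1, -1.1, 0.0]
opening: 1.001
```

```bash
cat > w.py <<'E'
from h import *
import sys
from scipy.spatial.transform import Rotation as Ro
o=ctrl.get_obs(); q=o["eef_rot"]; R=Ro.from_quat([q[1],q[2],q[3],q[0]]).as_matrix()
print("t",o["time_s"],"pos",o["eef_pos"].round(4),"x",R[:,0].round(4),"z",R[:,2].round(4),"F",o["wrist_force"].round(1),"op",round(o["opening"],3))
n=sys.argv[2] if len(sys.argv)>2 else "wrist"
c=ctrl.camera(n); cv2.imwrite(f"pics/{sys.argv[1]}.png",c["color"])
E
python3 w.py w1
```

```text
t 4.1 pos [ 0.5812 -0.2705  0.304 ] x [ 1.e+00 -9.e-04  2.e-04] z [ 2.e-04 -2.e-04 -1.e+00] F [ 0.1 -1.1  0. ] op 1.001
```

View pics/w1.png

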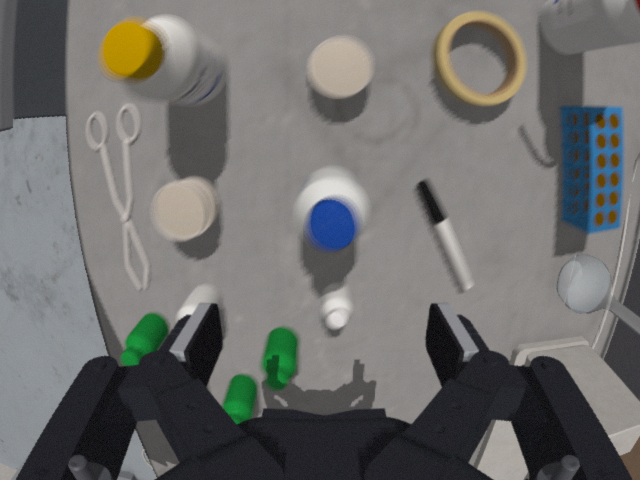

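The wrist view shows the bottle at (332,210), the pile at (185,210), the pair at (340,67), the dropper partly hidden at (200,300) and the small dropper at (337,310). I'll refine the positions with it.

```bash
cat > wf.py <<'E'
from h import *
import sys
from scipy.optimize import minimize
PR={"bottle":[(0,.03),(.07,.03),(.09,.022),(.1,.016),(.12,.016)],"dropper":[(0,.019),(.05,.019),(.06,.01),(.082,.009)],"dish_pile":[(0,.03),(.045,.03)],"dish_pair":[(0,.0295),(.03,.0295)],
"tall_bottle":[(0,.034),(.09,.034),(.11,.024),(.12,.018),(.15,.018)],"small_dropper":[(0,.0155),(.036,.0155),(.043,.008),(.058,.008)]}
def fit(c,q,g,z0=0,fish=True,n="wrist"):
    prof=PR[q]; h=prof[-1][0]; p=proj(c,[g[0],g[1],z0+h/2],fish)[0]; g=np.array(g)
    for d in ctrl.trace(n,q):
        b=d["bbox"]
        if b[0]-4<p[0]<b[2]+4 and b[1]-4<p[1]<b[3]+4: break
    else: print(q,"none"); return
    m=d["region"]
    f=lambda x:1-(lambda a:(a&m).sum()/(a|m).sum())(sil(c,x[0],x[1],prof,fish,z0))
    R=minimize(f,g,method="Nelder-Mead",options=dict(initial_simplex=[g,g+[.008,0],g+[0,.008]],xatol=1e-4))
    print(q,d["confidence"],np.round(R.x,4),round(R.fun,3)); return R.x
E
python3 - <<'E'
from wf import *
c=ctrl.camera("wrist")
for q,g in dict(bottle=(.584,-.265),dish_pile=(.439,-.273),dish_pair=(.592,-.138),tall_bottle=(.448,-.136),small_dropper=(.59,-.377),dropper=(.4417,-.3844)).items(): fit(c,q,g)
E
```

```text
bottle 0.9 [ 0.5858 -0.2688] 0.026
dish_pile 0.74 [ 0.4395 -0.2744] 0.087
dish_pair 0.85 [ 0.5946 -0.1417] 0.056
tall_bottle 0.78 [ 0.4488 -0.1353] 0.045
small_dropper 0.74 [ 0.5926 -0.3801] 0.049
dropper 0.96 [ 0.4408 -0.3825] 0.642
```

{"op": "move_arm", "data": {"rows": "0.4 -0.3 0 0 0 0 1;0 0 3 0 0 0 1;0 0 3 0 0 0 1;0 0 3 0 0 0 1;0 0 3 0 0 0 1;0 0 3 0 0 0 1;0 0 1.5 0 0 0 1;0 0 1 0 0 0 1;0 0 0.5 0 0 0 1;0 0 0 0 0 0 1;0 0 0 0 0 0 1"}}

```text
time_s: 5.6
eef_pos: [0.5845, -0.2693, 0.1253]
eef_rot: [0.001, 1.0, -0.0, 0.001]
wrist_force: [-0.6, -0.0, -0.5]
opening: 1.001
```

```bash
python3 w.py w2
```

```text
t 5.6 pos [ 0.5845 -0.2693  0.1253] x [ 1.     -0.001   0.0018] z [ 0.0018 -0.0012 -1.    ] F [-0.6 -0.  -0.5] op 1.001
```

View pics/w2.png

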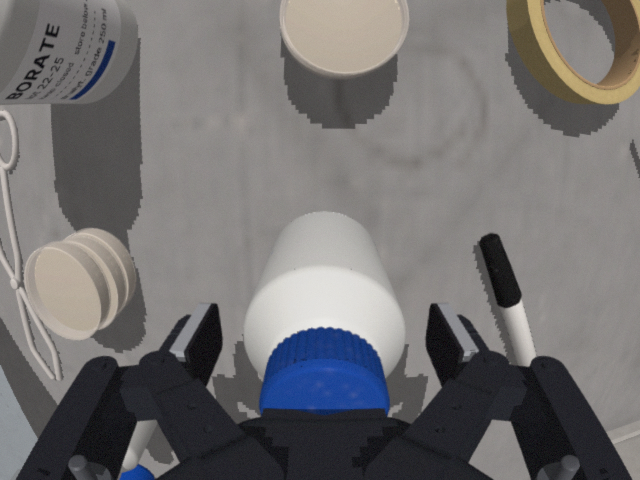

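The bottle sits centred between the pads (324,330). I'll close on it.

{"op": "move_arm", "data": {"rows": "0 0 0 0 0 0 0;0 0 0 0 0 0 0;0 0 0 0 0 0 0;0 0 0 0 0 0 0;0 0 0 0 0 0 0;0 0 0 0 0 0 0;0 0 0 0 0 0 0;0 0 0 0 0 0 0;0 0 -1 0 0 0 0;0 0 -1 0 0 0 0;0 0 -2 0 0 0 0;0 0 -3 0 0 0 0;0 0 -3 0 0 0 0;0 0 -3 0 0 0 0;0 0 -2 0 0 0 0;0 0 -1 0 0 0 0;0 0 0 0 0 0 0"}}

```text
time_s: 7.35
eef_pos: [0.5842, -0.269, 0.2857]
eef_rot: [0.001, 1.0, -0.0, 0.001]
wrist_force: [0.1, -0.2, -2.6]
opening: 0.677
```

```bash
python3 w.py w3
```

```text
t 7.35 pos [ 0.5842 -0.269   0.2857] x [ 1.0e+00 -8.0e-04  2.3e-03] z [ 0.0023 -0.0017 -1.    ] F [ 0.1 -0.2 -2.6] op 0.677
```

View pics/w3.png

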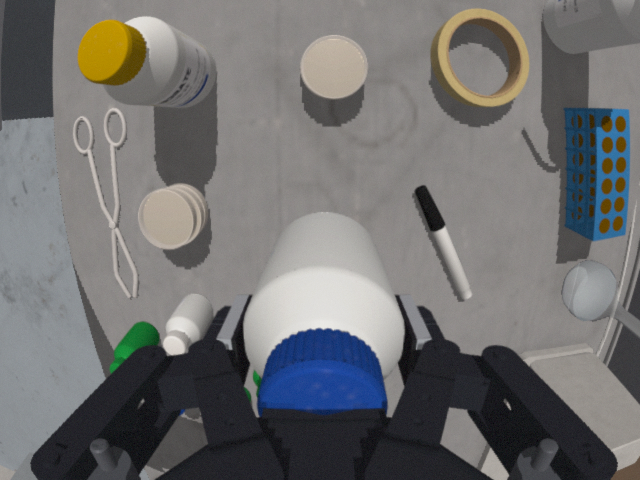

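{"op": "move_arm", "data": {"rows": "-0.3 -1.5 0 0 0 0 0;-0.6 -3 0 0 0 0 0;-0.8 -4 0 0 0 0 0;-0.8 -4 0 0 0 0 0;-0.8 -4 0 0 0 0 0;-0.8 -4 0 0 0 0 0;-0.8 -4 0 0 0 0 0;-0.8 -4 0 0 0 0 0;-0.8 -4 0 0 0 0 0;-0.8 -4 0 0 0 0 0;-0.8 -4 0 0 0 0 0;-0.8 -4 0 0 0 0 0;-0.8 -4 0 0 0 0 0;-0.8 -4 0 0 0 0 0;-0.3 -1.5 0 0 0 0 0;0 0 0 0 0 0 0;0 0 0 0 0 0 0"}}

```text
time_s: 9.1
eef_pos: [0.4755, 0.271, 0.2828]
eef_rot: [0.001, 1.0, 0.0, -0.001]
wrist_force: [1.1, 0.1, -2.6]
opening: 0.675
```

```bash
python3 w.py w4; python3 w.py t4 top
```

```text
t 9.1 pos [0.4755 0.271  0.2828] x [ 1.0e+00  1.0e-04 -1.9e-03] z [-0.0019 -0.0012 -1.    ] F [ 1.1  0.1 -2.6] op 0.675
t 9.15 pos [0.476  0.2705 0.2831] x [ 1.     -0.0012 -0.0014] z [-0.0014 -0.001  -1.    ] F [ 0.7 -0.2 -1.7] op 0.675
```

View pics/w4.png

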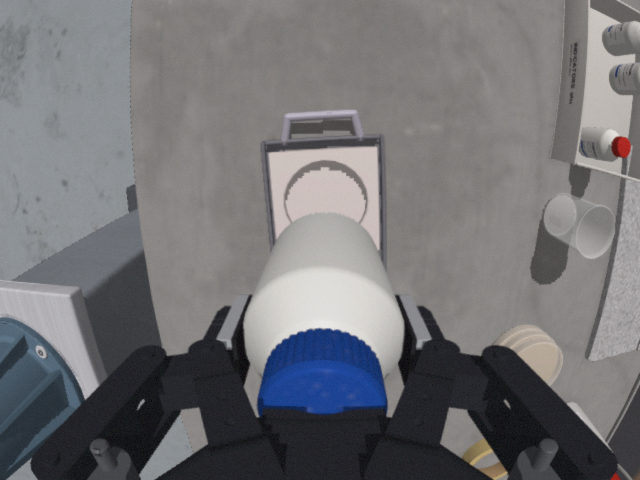

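View pics/t4.png

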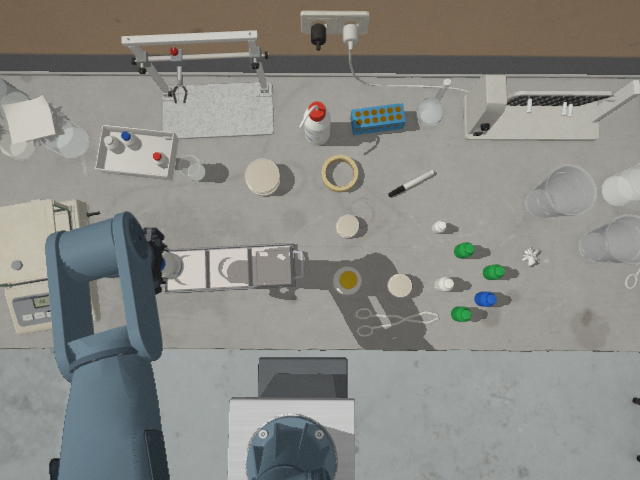

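```bash
python3 - <<'E'
from h import *
c=ctrl.camera("wrist")
cv2.imwrite("pics/w4c.png",cv2.resize(c["color"][110:270,220:420],None,fx=4,fy=4,interpolation=cv2.INTER_CUBIC))
# overlay predicted
im=c["color"].copy()
a=np.radians(3.45);ex=np.array([np.cos(a),np.sin(a)]);ey=np.array([-np.sin(a),np.cos(a)])
for cen,col in(((.4744,.2773),(0,0,255)),):
    cen=np.array(cen)
    sq=[np.r_[cen+ex*i*.049+ey*j*.049,.018] for i,j in((1,1),(1,-1),(-1,-1),(-1,1))]
    cv2.polylines(im,[proj(c,sq,True).round().astype(int)],True,col)
    cv2.polylines(im,[proj(c,circ(*cen,.018,.0385),True).round().astype(int)],True,col)
cv2.imwrite("pics/w4d.png",cv2.resize(im[110:270,220:420],None,fx=4,fy=4,interpolation=cv2.INTER_CUBIC))
E
```

```text
(no output)
```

View pics/w4d.png

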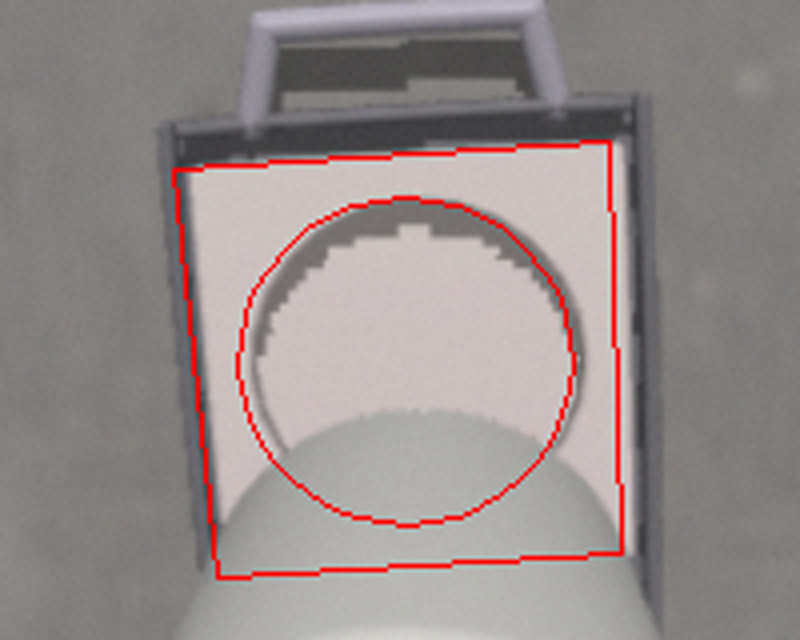

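{"op": "move_arm", "data": {"rows": "0 -0.6 0 0 0 0 0;0 0 2 0 0 0 0;0 0 3 0 0 0 0;0 0 3 0 0 0 0;0 0 2.5 0 0 0 0;0 0 2 0 0 0 0;0 0 1 0 0 0 0;0 0 0.5 0 0 0 0;0 0 0 0 0 0 0;0 0 0 0 0 0 0"}}

```text
time_s: 10.25
eef_pos: [0.4771, 0.2775, 0.145]
eef_rot: [-0.0, 1.0, -0.001, 0.001]
wrist_force: [-0.4, -0.2, -3.1]
opening: 0.679
```

```bash
python3 w.py w5; python3 w.py s5 scene
```

```text
t 10.25 pos [0.4771 0.2775 0.145 ] x [ 1.     -0.0011  0.0018] z [ 1.8e-03  6.0e-04 -1.0e+00] F [-0.4 -0.2 -3.1] op 0.679
t 10.3 pos [0.4771 0.2776 0.1452] x [ 1.     -0.001   0.0021] z [ 2.1e-03  7.0e-04 -1.0e+00] F [ 0.1  0.2 -2.2] op 0.679
```

View pics/w5.png

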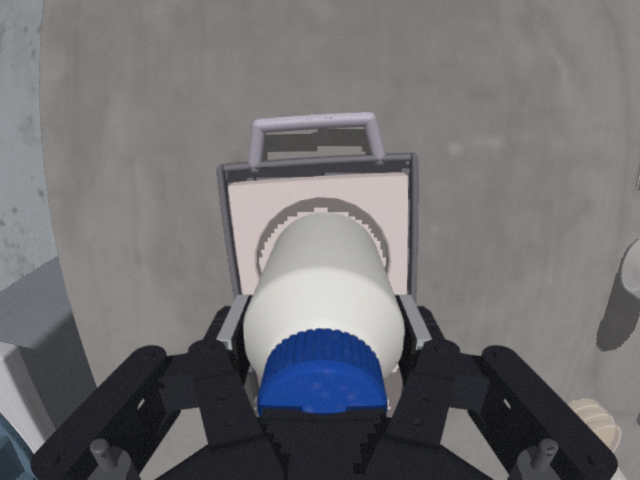

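View pics/s5.png

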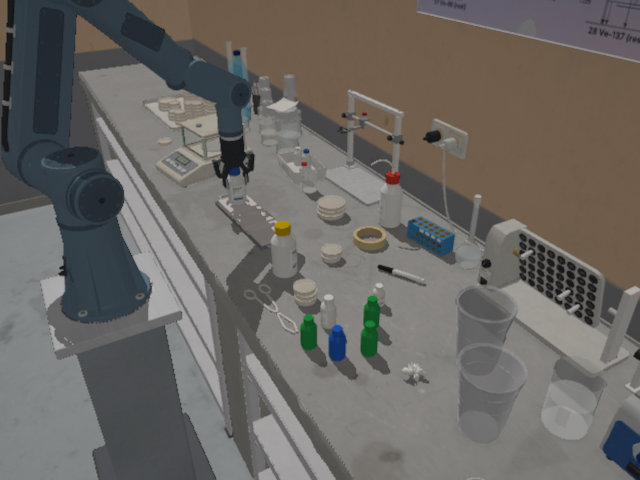

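{"op": "move_arm", "data": {"rows": "0 0 0.3 0 0 0 0;0 0 0.3 0 0 0 0;0 0 0.2 0 0 0 0;0 0 0.2 0 0 0 0;0 0 0.1 0 0 0 0;0 0 0 0 0 0 0;0 0 0 0 0 0 0"}}

```text
time_s: 11.05
eef_pos: [0.4762, 0.2774, 0.1331]
eef_rot: [-0.0, 1.0, -0.0, -0.0]
wrist_force: [-2.1, -0.1, 1.6]
opening: 0.673
```

{"op": "move_arm", "data": {"rows": "0 0 0 0 0 0 0.75;0 0 0 0 0 0 0.85;0 0 0 0 0 0 1;0 0 0 0 0 0 1;0 0 0 0 0 0 1;0 0 -1 0 0 0 1;0 0 -2 0 0 0 1;0 0 -3 0 0 0 1;0 0 -3 0 0 0 1;0 0 -3 0 0 0 1;0 0 -3 0 0 0 1;0 0 -2 0 0 0 1;0 0 0 0 0 0 1"}}

```text
time_s: 12.35
eef_pos: [0.4778, 0.2779, 0.3074]
eef_rot: [-0.001, 1.0, -0.0, 0.004]
wrist_force: [0.5, 0.4, 0.2]
opening: 0.997
```

```bash
python3 w.py w6
```

```text
t 12.35 pos [0.4778 0.2779 0.3074] x [ 1.0e+00 -8.0e-04  7.2e-03] z [ 0.0072  0.0024 -1.    ] F [0.5 0.4 0.2] op 0.997
```

View pics/w6.png

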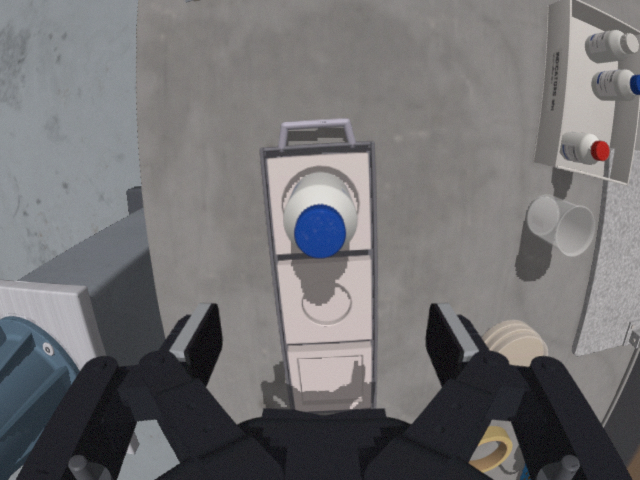

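The bottle stands in the large round pocket (320,215). I'll measure the tray from this view.

```bash
python3 - <<'E'
from wf import *
c=ctrl.camera("wrist"); im=c["color"].copy()
a=np.radians(3.45);ex=np.array([np.cos(a),np.sin(a)]);ey=np.array([-np.sin(a),np.cos(a)])
cen0=np.array([.4806+.002,.1676])
for k,r in((1,.0385),(0,.027),(-1,None)):
    cen=cen0+ey*.11*k; print(cen.round(4))
    for h,col in((.049,(0,0,255)),)+(((.0385,(0,0,255)),) if r is None else ()):
        sq=[np.r_[cen+ex*i*h+ey*j*h,.018] for i,j in((1,1),(1,-1),(-1,-1),(-1,1))]
        cv2.polylines(im,[(proj(c,sq,True)*16).round().astype(int)],True,col,1,cv2.LINE_AA,4)
    if r: cv2.polylines(im,[(proj(c,circ(*cen,.018,r),True)*16).round().astype(int)],True,(0,0,255),1,cv2.LINE_AA,4)
cv2.imwrite("pics/w6d.png",cv2.resize(im[130:420,220:420],None,fx=2,fy=2,interpolation=cv2.INTER_CUBIC))
fit(c,"bottle",(.4765,.2775),z0=.008)
E
```

```text
[0.476  0.2774]
[0.4826 0.1676]
[0.4892 0.0578]
bottle 0.65 [0.4772 0.2779] 0.03
```

View pics/w6d.png

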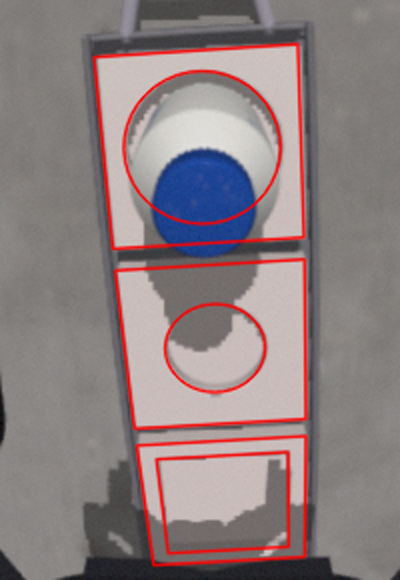

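{"op": "move_arm", "data": {"rows": "-0.2 1.5 0 0 0 0 1;-0.2 3 0 0 0 0 1;-0.2 4 0 0 0 0 1;-0.2 4 0 0 0 0 1;-0.2 4 0 0 0 0 1;-0.2 4 0 0 0 0 1;-0.2 4 0 0 0 0 1;-0.2 4 0 0 0 0 1;-0.2 4 0 0 0 0 1;-0.2 4 0 0 0 0 1;-0.2 4 0 0 0 0 1;-0.2 4 0 0 0 0 1;-0.2 4 0 0 0 0 1;-0.2 4 0 0 0 0 1;-0.2 4 0 0 0 0 1;-0.2 4 0 0 0 0 1;-0.2 4 0 0 0 0 0.8;-0.2 1.5 0 0 0 0 0.8;0 0 0 0 0 0 0.8;0 0 0 0 0 0 0.8"}}

```text
time_s: 14.5
eef_pos: [0.4391, -0.3818, 0.3018]
eef_rot: [-0.001, 1.0, -0.001, -0.001]
wrist_force: [0.5, 1.0, -1.2]
opening: 0.797
```

```bash
python3 w.py w7; python3 - <<'E'
from wf import *
c=ctrl.camera("wrist")
for q,g in dict(dropper=(.4412,-.384),dish_pile=(.439,-.273)).items(): fit(c,q,g)
E
```

```text
t 14.5 pos [ 0.4391 -0.3818  0.3018] x [ 1.     -0.0014 -0.0013] z [-0.0013  0.0023 -1.    ] F [ 0.5  1.  -1.2] op 0.797
dropper 0.93 [ 0.444  -0.3871] 0.04
dish_pile 0.59 [ 0.44   -0.2742] 0.045
```

View pics/w7.png

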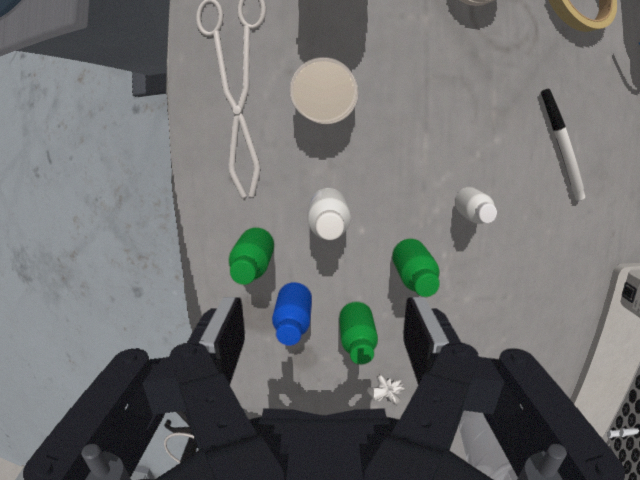

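```bash
python3 - <<'E'
from wf import *
c=ctrl.camera("wrist")
hsv=cv2.cvtColor(c["color"],cv2.COLOR_BGR2HSV)
m=((cv2.inRange(hsv,(50,150,40),(75,255,255))|cv2.inRange(hsv,(110,150,60),(130,255,255)))>0).astype(np.uint8)
n,l,s,ce=cv2.connectedComponentsWithStats(m)
for i in range(1,n):
    if s[i,4]<300: continue
    mm=l==i; g=back(c,*ce[i],.04,True)
    f=lambda x:1-(lambda a:(a&mm).sum()/(a|mm).sum())(sil(c,x[0],x[1],PR["dropper"],True))
    R=minimize(f,g,method="Nelder-Mead",options=dict(initial_simplex=[g,g+[.008,0],g+[0,.008]]))
    print(ce[i].round(),R.x.round(4),round(R.fun,3))
E
```

```text
[249. 255.] [ 0.3675 -0.4291] 0.078
[415. 267.] [ 0.5322 -0.4413] 0.079
[290. 312.] [ 0.4064 -0.4914] 0.414
[356. 331.] [ 0.4762 -0.5157] 0.099
```

{"op": "move_arm", "data": {"rows": "0.4 0.4 0 0 0 0 0.8;0 0 2 0 0 0 0.8;0 0 4 0 0 0 0.8;0 0 4 0 0 0 0.8;0 0 4 0 0 0 0.8;0 0 3 0 0 0 0.8;0 0 2 0 0 0 0.8;0 0 1 0 0 0 0.8;0 0 0.8 0 0 0 0.8;0 0 0.4 0 0 0 0.8;0 0 0 0 0 0 0.8;0 0 0 0 0 0 0.8"}}

```text
time_s: 15.95
eef_pos: [0.4442, -0.3872, 0.0919]
eef_rot: [0.001, 1.0, -0.0, 0.001]
wrist_force: [1.0, 0.2, 0.3]
opening: 0.797
```

```bash
python3 w.py w8
```

```text
t 15.95 pos [ 0.4442 -0.3872  0.0919] x [ 1.0e+00 -9.0e-04  1.1e-03] z [ 0.0011 -0.0014 -1.    ] F [1.  0.2 0.3] op 0.797
```

View pics/w8.png

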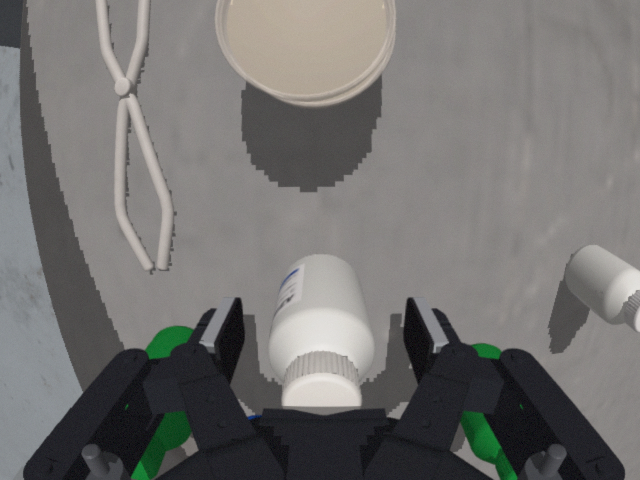

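The dropper is centred at (322,320), and both greens are clear of the fingers.

{"op": "move_arm", "data": {"rows": "0 0 0.3 0 0 0 0.8;0 0 0 0 0 0 0.4;0 0 0 0 0 0 0;0 0 0 0 0 0 0;0 0 0 0 0 0 0;0 0 0 0 0 0 0;0 0 0 0 0 0 0;0 0 0 0 0 0 0;0 0 0 0 0 0 0;0 0 0 0 0 0 0;0 0 -1 0 0 0 0;0 0 -2 0 0 0 0;0 0 -4 0 0 0 0;0 0 -4 0 0 0 0;0 0 -4 0 0 0 0;0 0 -3 0 0 0 0;0 0 -1 0 0 0 0;0 0 0 0 0 0 0"}}

```text
time_s: 17.8
eef_pos: [0.444, -0.3869, 0.2792]
eef_rot: [0.001, 1.0, -0.0, 0.001]
wrist_force: [-0.1, 0.5, -1.2]
opening: 0.419
```

```bash
python3 w.py w9
```

```text
t 17.8 pos [ 0.444  -0.3869  0.2792] x [ 1.0e+00 -9.0e-04  1.6e-03] z [ 0.0016 -0.002  -1.    ] F [-0.1  0.5 -1.2] op 0.419
```

View pics/w9.png

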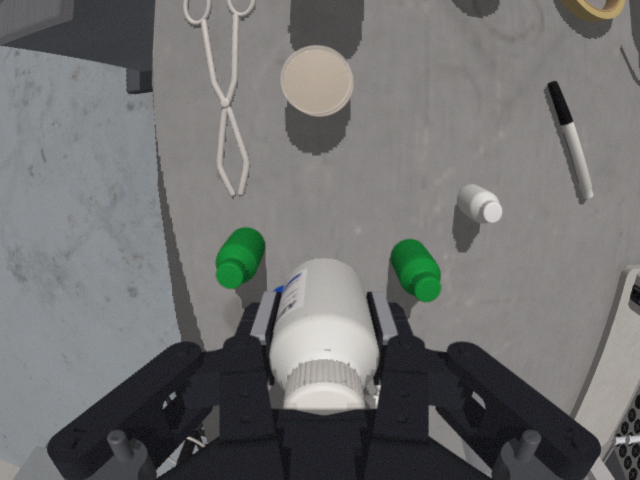

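{"op": "move_arm", "data": {"rows": "0.2 -1.5 0 0 0 0 0;0.3 -3 0 0 0 0 0;0.3 -4 0 0 0 0 0;0.3 -4 0 0 0 0 0;0.3 -4 0 0 0 0 0;0.3 -4 0 0 0 0 0;0.3 -4 0 0 0 0 0;0.3 -4 0 0 0 0 0;0.3 -4 0 0 0 0 0;0.3 -4 0 0 0 0 0;0.2 -4 0 0 0 0 0;0.2 -4 0 0 0 0 0;0.2 -4 0 0 0 0 0;0.2 -4 0 0 0 0 0;0.1 -2 0 0 0 0 0;0 -1 0 0 0 0 0;0 0 0 0 0 0 0;0 0 0 0 0 0 0"}}

```text
time_s: 19.65
eef_pos: [0.4816, 0.1678, 0.2769]
eef_rot: [0.0, 1.0, -0.0, -0.001]
wrist_force: [-1.5, -0.7, -0.2]
opening: 0.424
```

```bash
python3 w.py w10
```

```text
t 19.65 pos [0.4816 0.1678 0.2769] x [ 1.0e+00 -9.0e-04 -1.9e-03] z [-1.9e-03 -6.0e-04 -1.0e+00] F [-1.5 -0.7 -0.2] op 0.424
```

View pics/w10.png

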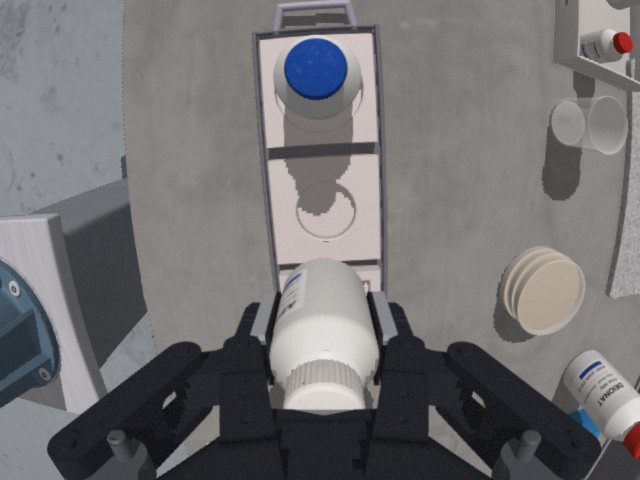

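{"op": "move_arm", "data": {"rows": "0.1 0 2 0 0 0 0;0 0 3 0 0 0 0;0 0 4 0 0 0 0;0 0 4 0 0 0 0;0 0 2 0 0 0 0;0 0 1 0 0 0 0;0 0 0.6 0 0 0 0;0 0 0 0 0 0 0;0 0 0 0 0 0 0"}}

```text
time_s: 20.6
eef_pos: [0.4842, 0.1682, 0.1131]
eef_rot: [-0.0, 1.0, -0.001, 0.001]
wrist_force: [-0.5, -0.9, 0.1]
opening: 0.424
```

```bash
python3 w.py w11
```

```text
t 20.6 pos [0.4842 0.1682 0.1131] x [ 1.     -0.0012  0.0023] z [ 2.3e-03  2.0e-04 -1.0e+00] F [-0.5 -0.9  0.1] op 0.424
```

View pics/w11.png

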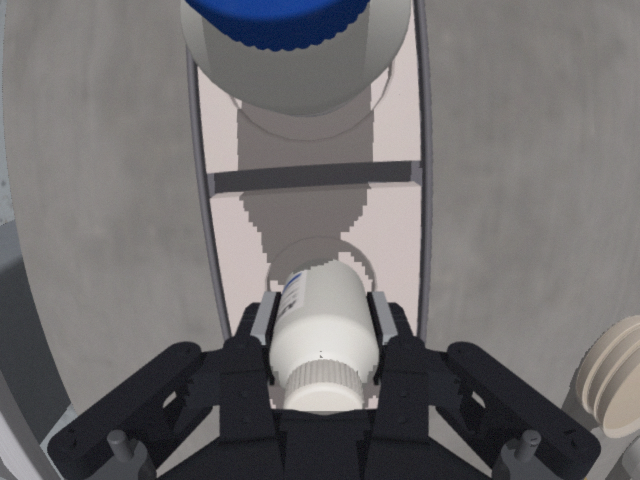

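{"op": "move_arm", "data": {"rows": "-0.2 0 0 0 0 0 0;0 0 0.4 0 0 0 0;0 0 0.4 0 0 0 0;0 0 0.3 0 0 0 0;0 0 0.2 0 0 0 0;0 0 0.2 0 0 0 0;0 0 0 0 0 0 0;0 0 0 0 0 0 0"}}

```text
time_s: 21.45
eef_pos: [0.4812, 0.1683, 0.0968]
eef_rot: [0.0, 1.0, -0.0, -0.0]
wrist_force: [0.5, -0.5, -0.3]
opening: 0.422
```

```bash
python3 w.py w12
```

```text
t 21.45 pos [0.4812 0.1683 0.0968] x [ 1.e+00 -9.e-04 -1.e-04] z [-1.e-04 -0.e+00 -1.e+00] F [ 0.5 -0.5 -0.3] op 0.422
```

View pics/w12.png

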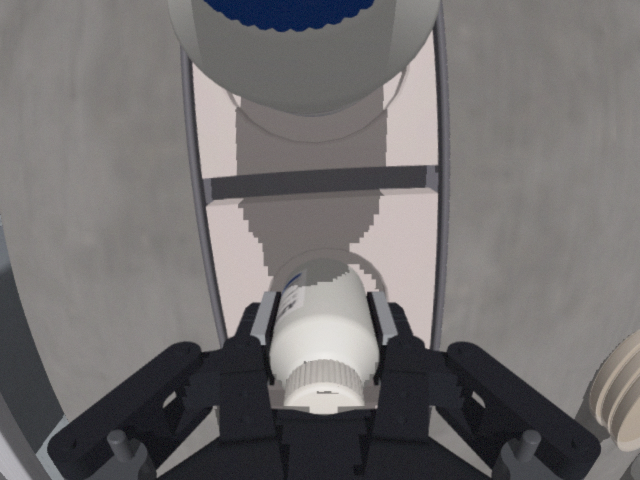

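{"op": "move_arm", "data": {"rows": "0 0 0.1 0 0 0 0;0 0 0 0 0 0 0;0 0 0 0 0 0 0.5;0 0 0 0 0 0 0.6;0 0 0 0 0 0 0.8;0 0 0 0 0 0 0.9;0 0 0 0 0 0 1;0 0 0 0 0 0 1;0 0 -1 0 0 0 1;0 0 -2 0 0 0 1;0 0 -4 0 0 0 1;0 0 -4 0 0 0 1;0 0 -4 0 0 0 1;0 0 -3 0 0 0 1;0 0 -2 0 0 0 1;0 0 0 0 0 0 1;0 0 0 0 0 0 1"}}

```text
time_s: 23.2
eef_pos: [0.4811, 0.1683, 0.2962]
eef_rot: [-0.0, 1.0, -0.0, 0.0]
wrist_force: [-0.3, -0.4, -0.5]
opening: 1.0
```

```bash
python3 w.py w13;  python3 - <<'E'
from wf import *
c=ctrl.camera("wrist")
fit(c,"dropper",(.482,.1676),z0=.008)
E
```

```text
t 23.2 pos [0.4811 0.1683 0.2962] x [ 1.e+00 -8.e-04  1.e-03] z [ 1.e-03  1.e-04 -1.e+00] F [-0.3 -0.4 -0.5] op 1.0
dropper 0.66 [0.4824 0.1679] 0.033
```

View pics/w13.png

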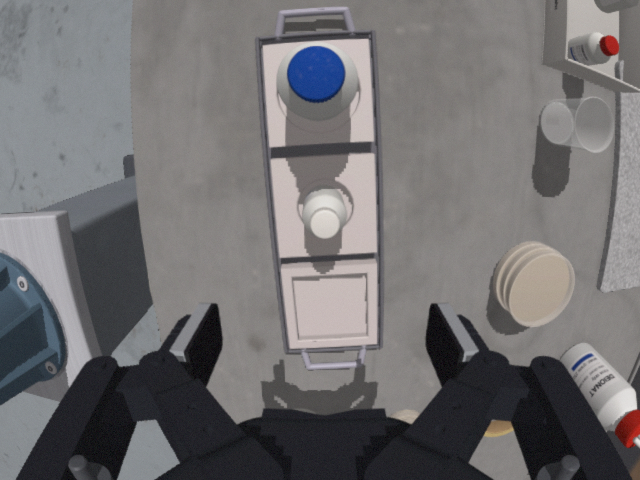

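The dropper stands upright in its pocket (326,210), within 1 mm of centre. Next is the pile.

{"op": "move_arm", "data": {"rows": "-0.2 1.5 0 0 0 0 1;-0.3 3 0 0 0 0 1;-0.4 4 0 0 0 0 1;-0.4 4 0 0 0 0 1;-0.4 4 0 0 0 0 1;-0.4 4 0 0 0 0 1;-0.4 4 0 0 0 0 1;-0.4 4 0 0 0 0 1;-0.4 4 0 0 0 0 1;-0.4 4 0 0 0 0 1;-0.4 4 0 0 0 0 1;-0.3 3 0 0 0 0 1;-0.2 1 0 0 0 0 1;0 0 0 0 0 0 1;0 0 0 0 0 0 1"}}

```text
time_s: 24.85
eef_pos: [0.4344, -0.2758, 0.2953]
eef_rot: [-0.001, 1.0, -0.001, -0.0]
wrist_force: [-0.2, 0.0, -0.6]
opening: 1.0
```

```bash
python3 w.py w14;  python3 - <<'E'
from wf import *
c=ctrl.camera("wrist")
fit(c,"dish_pile",(.44,-.274)); fit(c,"tall_bottle",(.448,-.136))
E
```

```text
t 24.85 pos [ 0.4344 -0.2758  0.2953] x [ 1.0e+00 -1.1e-03 -9.0e-04] z [-9.0e-04  1.5e-03 -1.0e+00] F [-0.2  0.  -0.6] op 1.0
dish_pile 0.91 [ 0.4394 -0.2722] 0.108
tall_bottle 0.84 [ 0.4496 -0.1352] 0.044
```

View pics/w14.png

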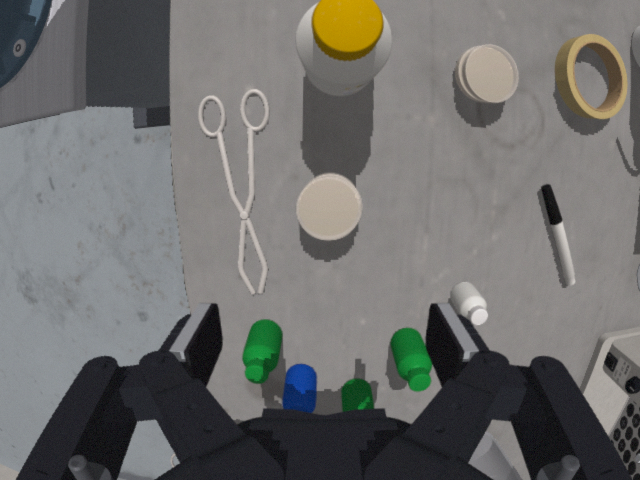

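```bash
cat > disc.py <<'E'
from wf import *
def disc(c,q,g,h,r,z0=0):
    p=proj(c,[g[0],g[1],z0+h],True)[0].round().astype(int)
    hsv=cv2.cvtColor(cv2.GaussianBlur(c["color"],(3,3),0),cv2.COLOR_BGR2HSV)
    m=cv2.inRange(hsv,(8,18,150),(25,90,255)); 
    n,l,s,ce=cv2.connectedComponentsWithStats(m); i=l[p[1],p[0]]; mm=(l==i) if i else None
    if mm is None: print("no"); return
    prof=[(0,r),(h,r)]; g=np.array(g)
    f=lambda x:1-(lambda a:(a&mm).sum()/(a|mm).sum())(sil(c,x[0],x[1],prof,True,z0))
    R=minimize(f,g,method="Nelder-Mead",options=dict(initial_simplex=[g,g+[.006,0],g+[0,.006]],xatol=1e-4))
    print(q,"disc fit",R.x.round(4),round(R.fun,3),s[i]); return mm
E
python3 - <<'E'
from disc import *
c=ctrl.camera("wrist"); print(back(c,329,206,.045,True))
m=disc(c,"dish_pile",(.4394,-.273),.045,.03)
im=c["color"].copy()
for z in(0,.045): cv2.polylines(im,[(proj(c,circ(.4394,-.2735,z,.03),True)*16).round().astype(int)],True,(0,0,255),1,cv2.LINE_AA,4)
cv2.imwrite("pics/w14d.png",cv2.resize(im[150:270,260:400],None,fx=5,fy=5))
E
```

```text
[ 0.44063173 -0.26966681]
dish_pile disc fit [ 0.4405 -0.2735] 0.13 [ 295  174   66   66 3388]
```

View pics/w14d.png

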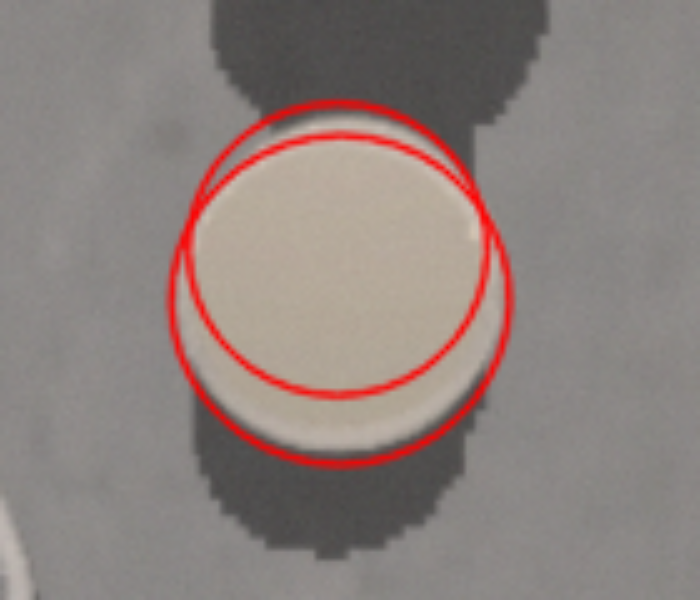

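{"op": "move_arm", "data": {"rows": "0.6 -0.3 0 0 0 0 1;0 0 2 0 0 0 1;0 0 4 0 0 0 1;0 0 4 0 0 0 1;0 0 4 0 0 0 1;0 0 3 0 0 0 1;0 0 2 0 0 0 1;0 0 1 0 0 0 1;0 0 0.7 0 0 0 1;0 0 0 0 0 0 1;0 0 0 0 0 0 1"}}

```text
time_s: 26.2
eef_pos: [0.4415, -0.2741, 0.0899]
eef_rot: [0.001, 1.0, -0.0, 0.001]
wrist_force: [-0.2, 0.8, 0.1]
opening: 1.001
```

```bash
python3 w.py w15
```

```text
t 26.2 pos [ 0.4415 -0.2741  0.0899] x [ 1.0e+00 -6.0e-04  1.3e-03] z [ 0.0013 -0.0012 -1.    ] F [-0.2  0.8  0.1] op 1.001
```

View pics/w15.png

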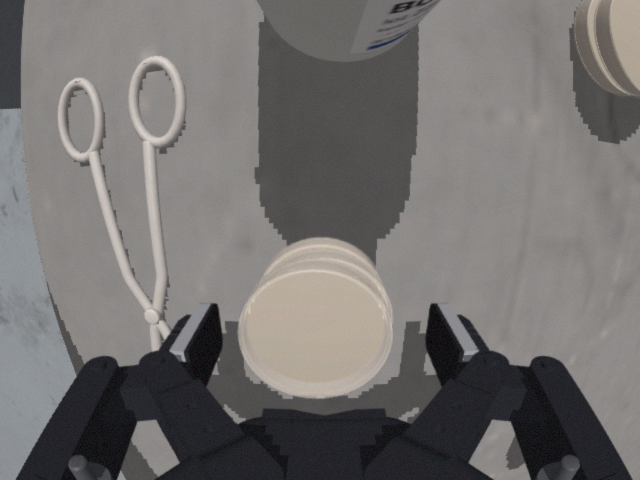

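{"op": "move_arm", "data": {"rows": "0 0 0.5 0 0 0 1;0 0 0 0 0 0 1;0 0 0 0 0 0 0;0 0 0 0 0 0 0;0 0 0 0 0 0 0;0 0 0 0 0 0 0;0 0 0 0 0 0 0;0 0 0 0 0 0 0;0 0 0 0 0 0 0;0 0 0 0 0 0 0;0 0 -1 0 0 0 0;0 0 -2 0 0 0 0;0 0 -4 0 0 0 0;0 0 -4 0 0 0 0;0 0 -4 0 0 0 0;0 0 -3 0 0 0 0;0 0 -1 0 0 0 0;0 0 0 0 0 0 0"}}

```text
time_s: 28.05
eef_pos: [0.4412, -0.274, 0.2753]
eef_rot: [0.001, 1.0, -0.0, 0.001]
wrist_force: [1.2, -0.6, -0.8]
opening: 0.664
```

```bash
python3 w.py w16
```

```text
t 28.05 pos [ 0.4412 -0.274   0.2753] x [ 1.0e+00 -9.0e-04  2.2e-03] z [ 0.0022 -0.0021 -1.    ] F [ 1.2 -0.6 -0.8] op 0.664
```

View pics/w16.png

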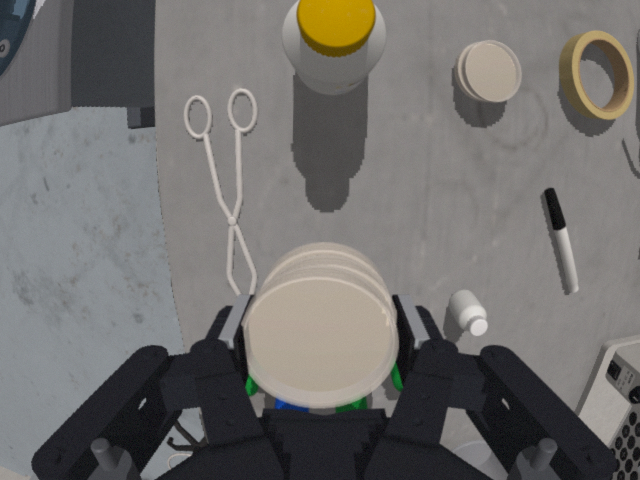

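{"op": "move_arm", "data": {"rows": "0.3 -1.6 0 0 0 0 0;0.5 -3 0 0 0 0 0;0.6 -4 0 0 0 0 0;0.6 -4 0 0 0 0 0;0.6 -4 0 0 0 0 0;0.6 -4 0 0 0 0 0;0.6 -4 0 0 0 0 0;0.5 -4 0 0 0 0 0;0.4 -3 0 0 0 0 0;0.1 -1.5 0 0 0 0 0;0 0 0 0 0 0 0;0 0 2 0 0 0 0;0 0 4 0 0 0 0;0 0 4 0 0 0 0;0 0 3 0 0 0 0;0 0 2 0 0 0 0;0 0 1 0 0 0 0;0 0 0 0 0 0 0;0 0 0 0 0 0 0"}}

```text
time_s: 30.0
eef_pos: [0.4893, 0.0571, 0.1142]
eef_rot: [0.0, 1.0, -0.001, 0.0]
wrist_force: [0.6, -0.3, -0.3]
opening: 0.659
```

```bash
python3 w.py w17
```

```text
t 30.0 pos [0.4893 0.0571 0.1142] x [ 1.0e+00 -1.2e-03  2.0e-04] z [ 2.e-04 -1.e-04 -1.e+00] F [ 0.6 -0.3 -0.3] op 0.659
```

View pics/w17.png

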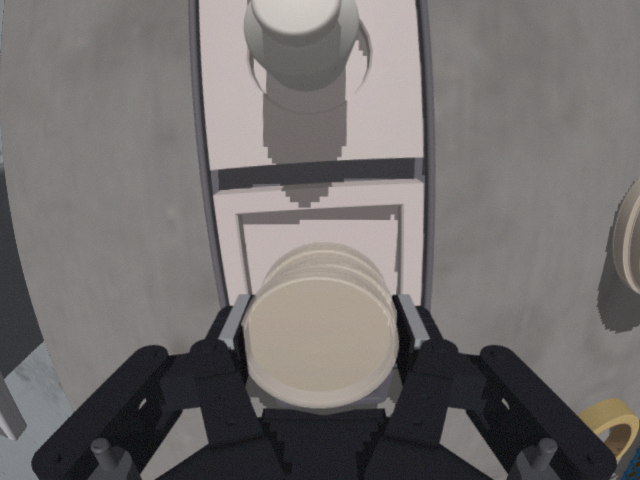

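{"op": "move_arm", "data": {"rows": "0 0 0.6 0 0 0 0;0 0 0.5 0 0 0 0;0 0 0.4 0 0 0 0;0 0 0.3 0 0 0 0;0 0 0.1 0 0 0 0;0 0 0 0 0 0 0;0 0 0 0 0 0 0"}}

```text
time_s: 30.75
eef_pos: [0.4892, 0.0573, 0.0949]
eef_rot: [0.0, 1.0, -0.0, 0.0]
wrist_force: [0.4, 0.1, -0.2]
opening: 0.658
```

```bash
python3 w.py w18
```

```text
t 30.75 pos [0.4892 0.0573 0.0949] x [ 1.e+00 -9.e-04  1.e-04] z [ 1.e-04 -0.e+00 -1.e+00] F [ 0.4  0.1 -0.2] op 0.658
```

View pics/w18.png

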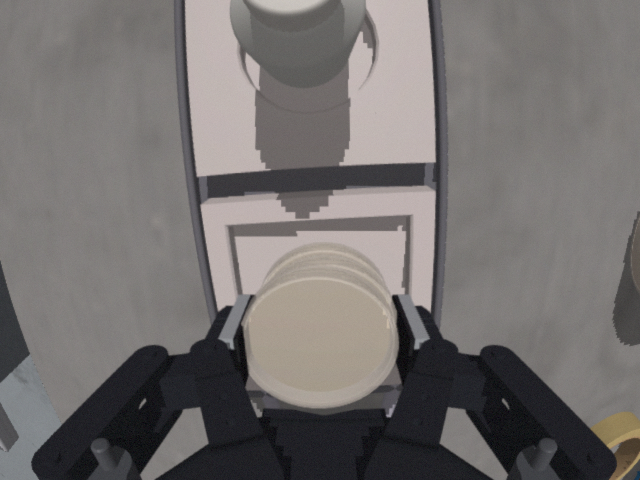

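{"op": "move_arm", "data": {"rows": "0 0 0.1 0 0 0 0;0 0 0.05 0 0 0 0;0 0 0 0 0 0 0"}}

```text
time_s: 31.1
eef_pos: [0.4891, 0.0573, 0.0933]
eef_rot: [0.0, 1.0, -0.0, -0.0]
wrist_force: [0.6, -1.0, -0.6]
opening: 0.666
```

{"op": "move_arm", "data": {"rows": "0 0 0.1 0 0 0 0;0 0 0 0 0 0 0;0 0 0 0 0 0 0"}}

```text
time_s: 31.4
eef_pos: [0.4892, 0.0573, 0.0925]
eef_rot: [0.0, 1.0, -0.0, 0.0]
wrist_force: [0.1, 0.6, 0.6]
opening: 0.659
```

Contact: the force went from negative to positive, and the travel was shorter than commanded. Releasing.

{"op": "move_arm", "data": {"rows": "0 0 0 0 0 0 0.75;0 0 0 0 0 0 0.85;0 0 0 0 0 0 0.95;0 0 0 0 0 0 1;0 0 0 0 0 0 1;0 0 0 0 0 0 1;0 0 -1 0 0 0 1;0 0 -2 0 0 0 1;0 0 -4 0 0 0 1;0 0 -4 0 0 0 1;0 0 -4 0 0 0 1;0 0 -3 0 0 0 1;0 0 -2 0 0 0 1;0 0 0 0 0 0 1;0 0 0 0 0 0 1"}}

```text
time_s: 32.9
eef_pos: [0.489, 0.0573, 0.2927]
eef_rot: [0.0, 1.0, -0.0, 0.0]
wrist_force: [0.3, -0.6, -0.9]
opening: 0.997
```

```bash
python3 w.py w19;  python3 - <<'E'
from disc import *
c=ctrl.camera("wrist")
fit(c,"dish_pile",(.4892,.0578),z0=.008)
im=c["color"].copy()
for z in(.008,.053): cv2.polylines(im,[(proj(c,circ(.4895,.0580,z,.03),True)*16).round().astype(int)],True,(0,0,255),1,cv2.LINE_AA,4)
p=proj(c,[.4895,.058,.053],True)[0].astype(int)
cv2.imwrite("pics/w19d.png",cv2.resize(im[p[1]-60:p[1]+60,p[0]-70:p[0]+70],None,fx=5,fy=5))
E
```

```text
t 32.9 pos [0.489  0.0573 0.2927] x [ 1.e+00 -9.e-04  9.e-04] z [ 9.e-04 -1.e-04 -1.e+00] F [ 0.3 -0.6 -0.9] op 0.997
dish_pile 0.59 [0.4886 0.0584] 0.106
```

View pics/w19.png

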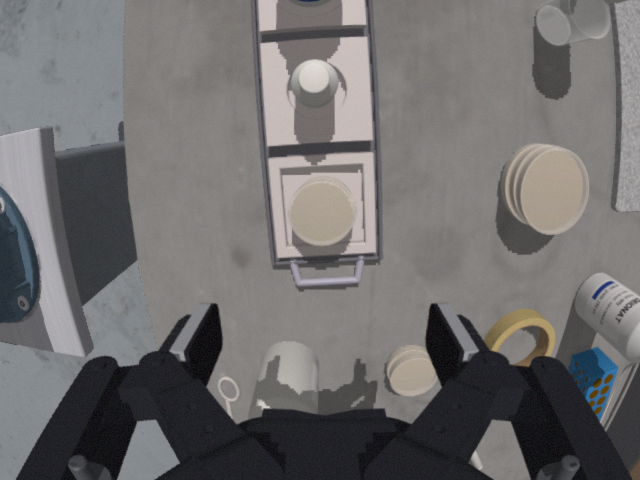

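View pics/w19d.png

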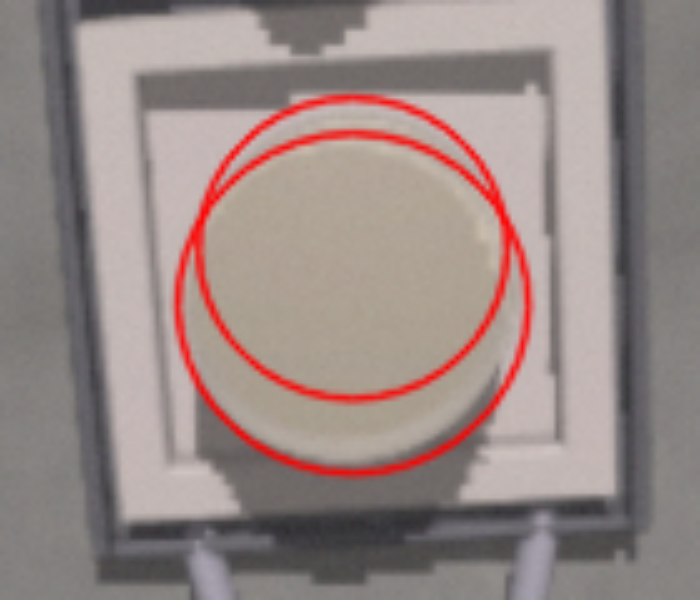

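{"op": "move_arm", "data": {"rows": "0.5 1 0 0 0 0 1;1.5 3 0 0 0 0 1;2 4 0 0 0 0 1;2 4 0 0 0 0 1;2 4 0 0 0 0 1;1.5 3 0 0 0 0 1;0.8 1 0 0 0 0 1;0 0 0 0 0 0 1;0 0 0 0 0 0 1"}}

```text
time_s: 33.95
eef_pos: [0.5914, -0.1421, 0.2915]
eef_rot: [-0.001, 1.0, -0.0, -0.001]
wrist_force: [0.4, -0.2, -0.4]
opening: 1.002
```

```bash
python3 w.py w20;  python3 - <<'E'
from disc import *
c=ctrl.camera("wrist")
x=fit(c,"dish_pair",(.5935,-.139)); disc(c,"pair",(.593,-.139),.03,.0295)
im=c["color"].copy(); x=(.5935,-.139)
for z in(0,.03): cv2.polylines(im,[(proj(c,circ(*x,z,.0295),True)*16).round().astype(int)],True,(0,0,255),1,cv2.LINE_AA,4)
p=proj(c,[*x,.03],True)[0].astype(int)
cv2.imwrite("pics/w20d.png",cv2.resize(im[p[1]-60:p[1]+60,p[0]-70:p[0]+70],None,fx=5,fy=5))
E
```

```text
t 33.95 pos [ 0.5914 -0.1421  0.2915] x [ 1.0e+00 -8.0e-04 -1.8e-03] z [-0.0018  0.0012 -1.    ] F [ 0.4 -0.2 -0.4] op 1.002
dish_pair 0.57 [ 0.5939 -0.1406] 0.066
pair disc fit [ 0.5935 -0.1395] 0.077 [ 296  173   62   65 3198]
```

View pics/w20.png

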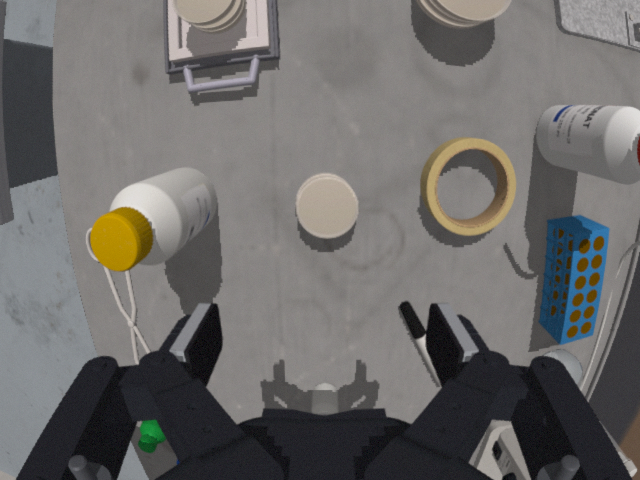

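View pics/w20d.png

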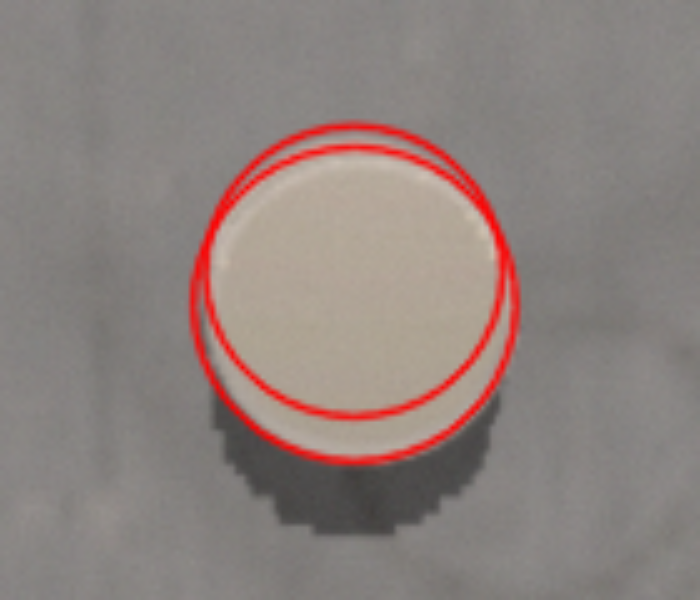

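{"op": "move_arm", "data": {"rows": "0.2 -0.1 0 0 0 0 1;0 0 2 0 0 0 1;0 0 4 0 0 0 1;0 0 4 0 0 0 1;0 0 4 0 0 0 1;0 0 3 0 0 0 1;0 0 2 0 0 0 1;0 0 1.2 0 0 0 1;0 0 0.7 0 0 0 1;0 0 0.3 0 0 0 1;0 0 0 0 0 0 1;0 0 0 0 0 0 1;0 0 0 0 0 0 1"}}

```text
time_s: 35.4
eef_pos: [0.5946, -0.142, 0.0815]
eef_rot: [0.0, 1.0, -0.0, 0.001]
wrist_force: [-0.0, -0.1, 0.6]
opening: 1.001
```

```bash
python3 w.py w21
```

```text
t 35.4 pos [ 0.5946 -0.142   0.0815] x [ 1.0e+00 -9.0e-04  1.7e-03] z [ 1.7e-03 -8.0e-04 -1.0e+00] F [-0.  -0.1  0.6] op 1.001
```

View pics/w21.png

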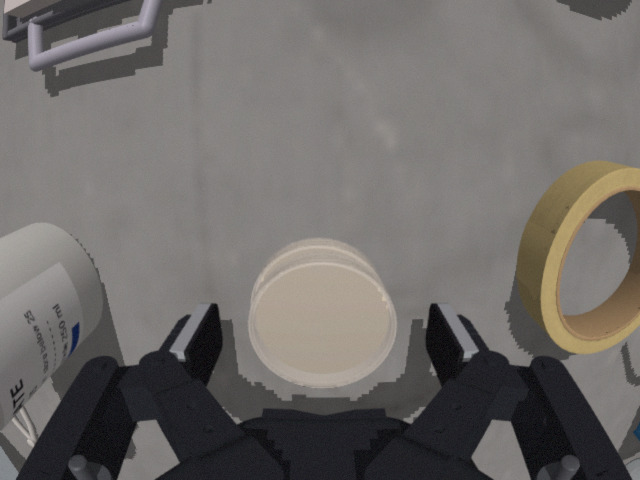

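{"op": "move_arm", "data": {"rows": "0 -0.1 0.4 0 0 0 1;0 0 0.5 0 0 0 1;0 0 0 0 0 0 1;0 0 0 0 0 0 0;0 0 0 0 0 0 0;0 0 0 0 0 0 0;0 0 0 0 0 0 0;0 0 0 0 0 0 0;0 0 0 0 0 0 0;0 0 0 0 0 0 0;0 0 0 0 0 0 0"}}

```text
time_s: 36.55
eef_pos: [0.5943, -0.141, 0.0718]
eef_rot: [0.0, 1.0, -0.0, 0.0]
wrist_force: [1.2, 0.2, 4.3]
opening: 0.662
```

{"op": "move_arm", "data": {"rows": "0 0 -1 0 0 0 0;0 0 -2 0 0 0 0;0 0 -4 0 0 0 0;0 0 -4 0 0 0 0;0 0 -4 0 0 0 0;0 0 -3 0 0 0 0;0 0 -2 0 0 0 0;0 0 0 0 0 0 0;0 0 0 0 0 0 0"}}

```text
time_s: 37.45
eef_pos: [0.5935, -0.1406, 0.271]
eef_rot: [-0.0, 1.0, -0.0, -0.0]
wrist_force: [0.4, 1.5, -0.9]
opening: 0.662
```

```bash
python3 w.py w22
```

```text
t 37.45 pos [ 0.5935 -0.1406  0.271 ] x [ 1.e+00 -9.e-04 -5.e-04] z [-5.e-04  2.e-04 -1.e+00] F [ 0.4  1.5 -0.9] op 0.662
```

View pics/w22.png

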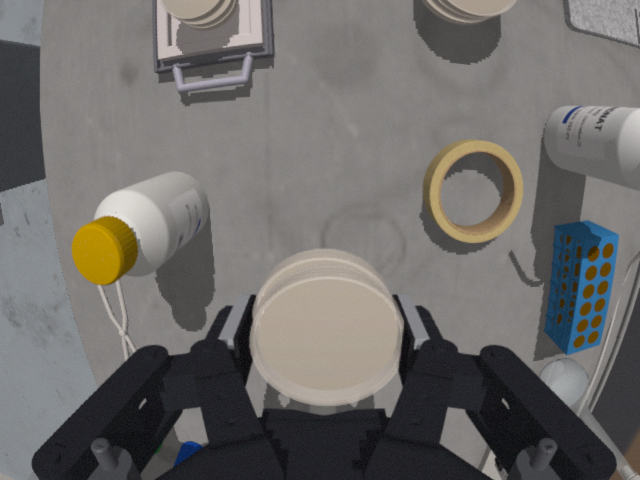

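```bash
python3 - <<'E'
from wf import *
c=ctrl.camera("wrist"); R,t=P(c); o=ctrl.get_obs()
tcp=o["eef_pos"]; print(tcp)
cam_off=-R.T@t-tcp
def loc(fn,tcp0,top,r):
    im=cv2.imread(fn); cc=dict(c); cc["tvec"]=-R@(cam_off+np.array(tcp0)); cc["color"]=im
    hsv=cv2.cvtColor(cv2.GaussianBlur(im,(3,3),0),cv2.COLOR_BGR2HSV)
    m=cv2.inRange(hsv,(8,18,110),(30,110,255)); m=cv2.morphologyEx(m,cv2.MORPH_OPEN,np.ones((5,5)))
    n,l,s,ce=cv2.connectedComponentsWithStats(m); i=l[345,322]; print(fn,s[i],ce[i])
    z=tcp0[2]-top
    out=im.copy()
    for dx,dy,col in((0,0,(0,0,255)),):
        p=circ(tcp0[0]+dx,tcp0[1]+dy,z,r); cv2.polylines(out,[(proj(cc,p,True)*16).round().astype(int)],True,col,1,cv2.LINE_AA,4)
    cv2.imwrite(fn.replace(".png","_o.png"),cv2.resize(out[230:420,220:430],None,fx=3.5,fy=3.5))
loc("pics/w16.png",(.4412,-.274,.2753),.2753-(.2753-.085+.045),.03)
loc("pics/w22.png",tuple(tcp),.0718-.03,.0295)
E
python3 -c "
import cv2,numpy as np
a=cv2.imread('pics/w16_o.png');b=cv2.imread('pics/w22_o.png')
cv2.imwrite('pics/cmp.png',cv2.resize(np.hstack([a,b]),(800,362)))"
```

```text
[ 0.59296458 -0.14033974  0.26935219]
pics/w16.png [  243   242   155   167 19976] [321.22026432 326.0551662 ]
pics/w22.png [  250   248   153   158 19266] [325.56794353 328.36764248]
```

View pics/cmp.png

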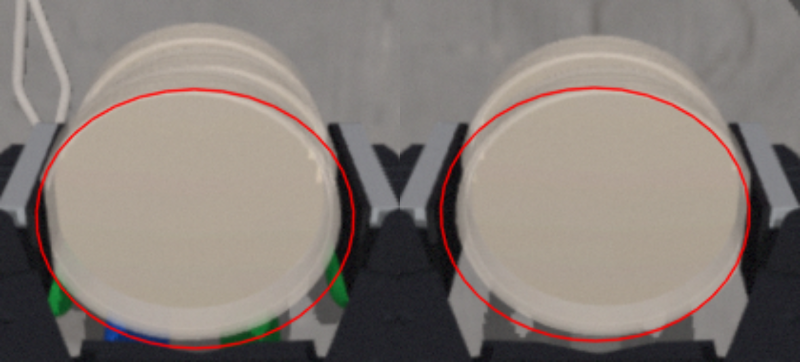

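{"op": "move_arm", "data": {"rows": "-0.6 -1 0 0 0 0 0;-1.5 -3 0 0 0 0 0;-2 -4 0 0 0 0 0;-2 -4 0 0 0 0 0;-2 -4 0 0 0 0 0;-1.5 -3 0 0 0 0 0;-1 -0.8 0 0 0 0 0;0 0 0 0 0 0 0;0 0 2 0 0 0 0;0 0 4 0 0 0 0;0 0 3 0 0 0 0;0 0 2 0 0 0 0;0 0 1 0 0 0 0;0 0 0.5 0 0 0 0;0 0 0 0 0 0 0;0 0 0 0 0 0 0;0 0 0 0 0 0 0"}}

```text
time_s: 39.25
eef_pos: [0.4889, 0.0572, 0.1475]
eef_rot: [0.0, 1.0, -0.0, 0.001]
wrist_force: [0.7, 1.0, -1.0]
opening: 0.661
```

```bash
python3 w.py w23; python3 w.py s23 scene; python3 w.py t23 top
```

```text
t 39.25 pos [0.4889 0.0572 0.1475] x [ 1.0e+00 -9.0e-04  2.2e-03] z [ 2.2e-03 -3.0e-04 -1.0e+00] F [ 0.7  1.  -1. ] op 0.661
t 39.3 pos [0.4888 0.0572 0.1474] x [ 1.e+00 -8.e-04  2.e-03] z [ 2.e-03 -3.e-04 -1.e+00] F [-1.1  0.6 -0.9] op 0.656
t 39.35 pos [0.4887 0.0573 0.1473] x [ 1.0e+00 -8.0e-04  1.8e-03] z [ 1.8e-03 -2.0e-04 -1.0e+00] F [ 0.2  0.9 -0. ] op 0.659
```

View pics/w23.png

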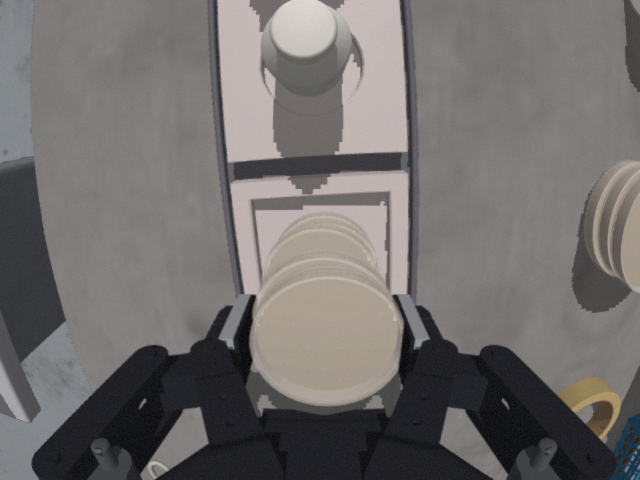

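{"op": "move_arm", "data": {"rows": "-0.1 0 0.5 0 0 0 0;0 0 0.5 0 0 0 0;0 0 0.5 0 0 0 0;0 0 0 0 0 0 0;0 0 0 0 0 0 0;0 0 0 0 0 0 0"}}

```text
time_s: 40.0
eef_pos: [0.4872, 0.0573, 0.1314]
eef_rot: [0.0, 1.0, -0.0, 0.0]
wrist_force: [-1.1, -0.4, -0.2]
opening: 0.661
```

```bash
python3 w.py w24
```

```text
t 40.0 pos [0.4872 0.0573 0.1314] x [ 1.e+00 -9.e-04  1.e-04] z [ 1.e-04 -0.e+00 -1.e+00] F [-1.1 -0.4 -0.2] op 0.661
```

View pics/w24.png

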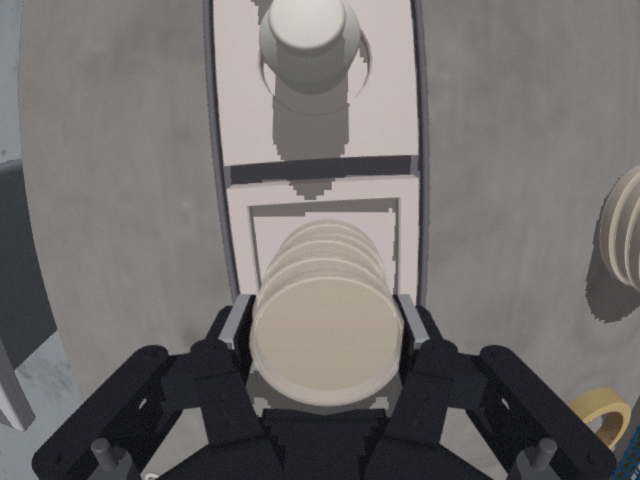

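Well aligned: the pile and pair share their axis at column ~326. I'll lower it to contact.

{"op": "move_arm", "data": {"rows": "0 0 0.2 0 0 0 0;0 0 0.2 0 0 0 0;0 0 0.1 0 0 0 0;0 0 0.1 0 0 0 0;0 0 0 0 0 0 0;0 0 0 0 0 0 0"}}

```text
time_s: 40.65
eef_pos: [0.4871, 0.0573, 0.1254]
eef_rot: [-0.0, 1.0, -0.0, -0.0]
wrist_force: [-0.2, -0.4, -0.6]
opening: 0.663
```

{"op": "move_arm", "data": {"rows": "0 0 0.1 0 0 0 0;0 0 0 0 0 0 0;0 0 0 0 0 0 0"}}

```text
time_s: 40.95
eef_pos: [0.4872, 0.0573, 0.1245]
eef_rot: [0.0, 1.0, -0.0, 0.0]
wrist_force: [0.8, -0.2, 0.7]
opening: 0.66
```

{"op": "move_arm", "data": {"rows": "0 0 0.05 0 0 0 0;0 0 0 0 0 0 0;0 0 0 0 0 0 0.7;0 0 0 0 0 0 0.75;0 0 0 0 0 0 0.8;0 0 0 0 0 0 0.9;0 0 0 0 0 0 1;0 0 0 0 0 0 1;0 0 0 0 0 0 1;0 0 -0.5 0 0 0 1;0 0 -1 0 0 0 1;0 0 -2 0 0 0 1;0 0 -3 0 0 0 1;0 0 -4 0 0 0 1;0 0 -4 0 0 0 1;0 0 -3 0 0 0 1;0 0 -1 0 0 0 1;0 0 0 0 0 0 1;0 0 0 0 0 0 1"}}

```text
time_s: 42.85
eef_pos: [0.4865, 0.0574, 0.3078]
eef_rot: [-0.0, 1.0, -0.0, -0.001]
wrist_force: [0.4, -0.9, -0.1]
opening: 0.996
```

```bash
python3 w.py w25; python3 w.py s25 scene;python3 - <<'E'
from wf import *
c=ctrl.camera("wrist")
cv2.imwrite("pics/w25c.png",cv2.resize(c["color"][130:300,230:420],None,fx=4,fy=3.5*8/7))
E
```

```text
t 42.85 pos [0.4865 0.0574 0.3078] x [ 1.0e+00 -9.0e-04 -1.6e-03] z [-1.6e-03  2.0e-04 -1.0e+00] F [ 0.4 -0.9 -0.1] op 0.996
t 42.9 pos [0.4862 0.0574 0.3071] x [ 1.    -0.001 -0.003] z [-3.e-03  4.e-04 -1.e+00] F [-0.4  0.4 -0.4] op 1.002
```

View pics/w25.png

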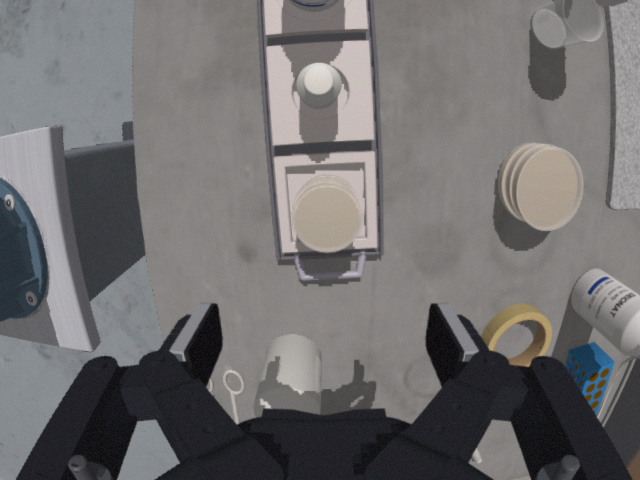

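View pics/w25c.png

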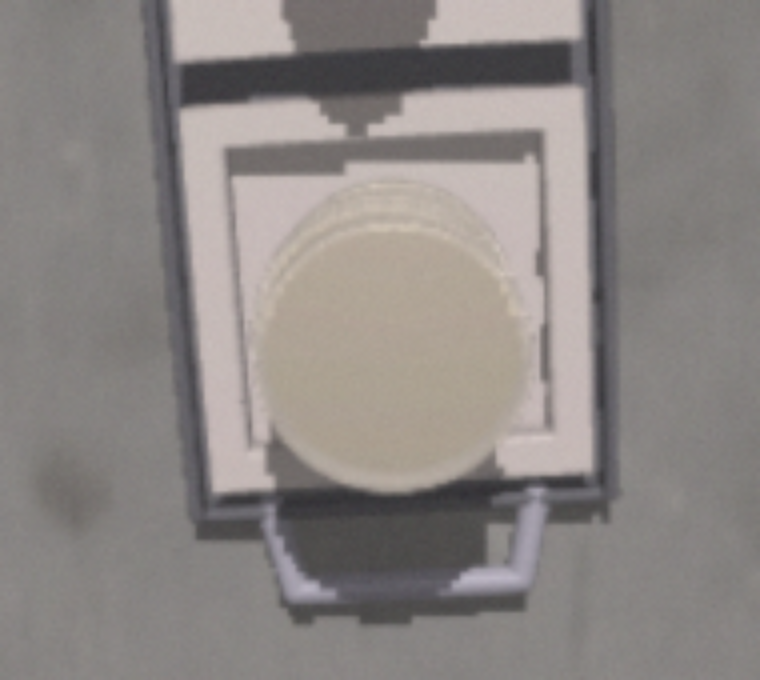

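View pics/s25.png

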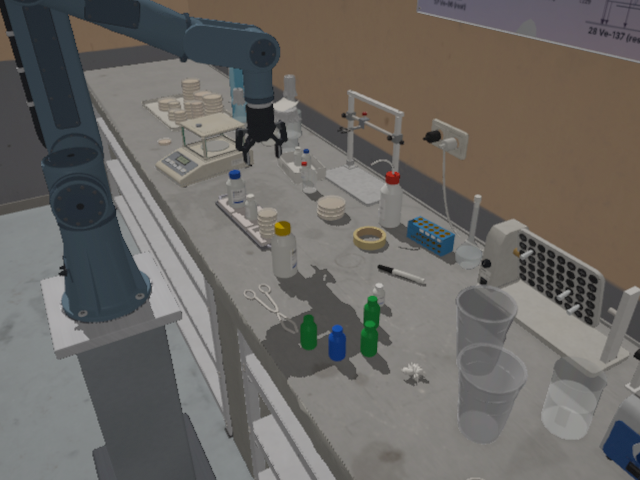

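The stack looks straight. I'll back the arm off and check it in the other views.

{"op": "move_arm", "data": {"rows": "0 2 -1 0 0 0 1;0 4 0 0 0 0 1;0 4 0 0 0 0 1;0 4 0 0 0 0 1;0 4 0 0 0 0 1;0 4 0 0 0 0 1;0 4 0 0 0 0 1;0 4 0 0 0 0 1;0 2 0 0 0 0 1;0 1 0 0 0 0 1;0 0 0 0 0 0 1;0 0 0 0 0 0 1;0 0 0 0 0 0 1"}}

```text
time_s: 44.3
eef_pos: [0.4871, -0.2711, 0.3188]
eef_rot: [-0.0, 1.0, 0.0, -0.0]
wrist_force: [0.9, 0.1, 0.2]
opening: 1.002
```

```bash
python3 - <<'E'
from h import *
c=ctrl.camera("top"); s=ctrl.camera("scene"); w=ctrl.camera("wrist")
a=cv2.resize(c["color"][220:320,140:320],None,fx=4,fy=4,interpolation=cv2.INTER_CUBIC)
cv2.imwrite("pics/t26.png",a)
cv2.imwrite("pics/s26.png",cv2.resize(s["color"][160:290,200:340],None,fx=4.5,fy=4.5,interpolation=cv2.INTER_CUBIC))
cv2.imwrite("pics/t26f.png",c["color"])
E
```

```text
(no output)
```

View pics/t26.png

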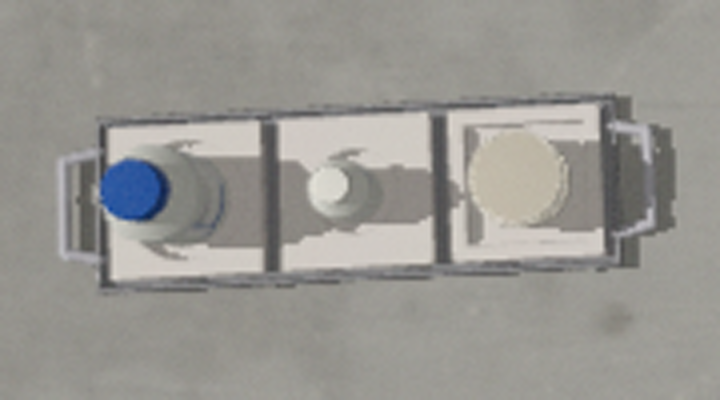

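View pics/s26.png

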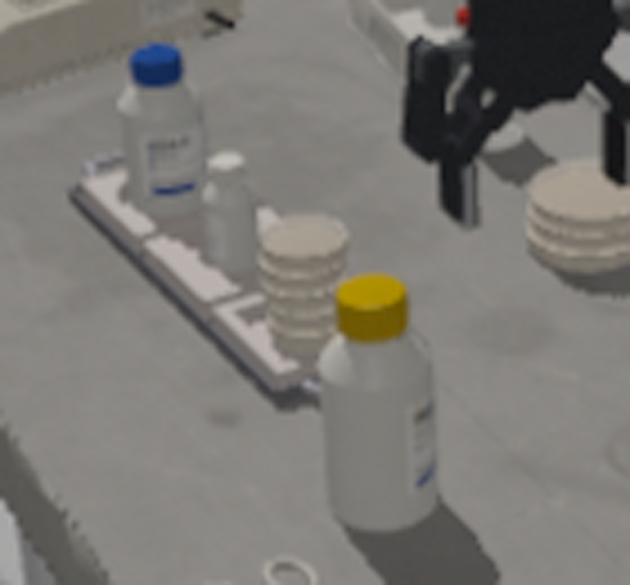

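View pics/t26f.png

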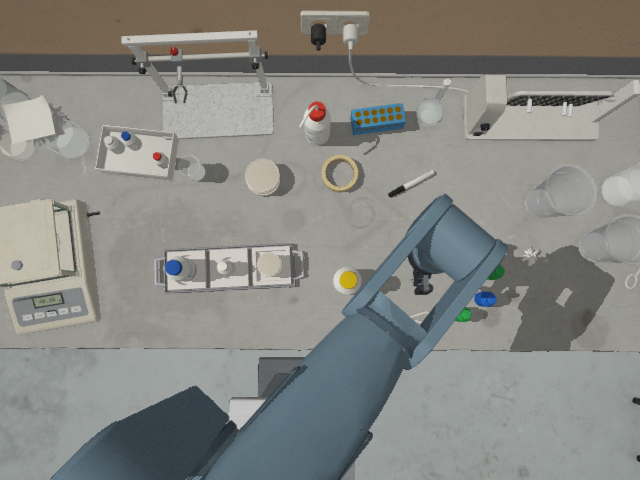

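All items are upright in their pockets, the stack is aligned in both views, and the look-alikes are in place.

```bash
python3 -c "
from bench import ctrl
print(ctrl.hand_in())"
```

```text
the job is handed in; nothing more can be done
None
```

The tray is packed and I handed the job in at about 44 s of robot time. Nothing was dropped, and the wrist force showed no more than about 4 N in my readings. The steps, in the order asked:

1. **Bottle:** the blue-capped reagent bottle stands in the large round pocket, about 1 mm off centre by the wrist camera.
2. **Dropper:** the larger white-capped dropper bottle stands in the small round pocket, within about 1 mm of centre.
3. **Dish pile:** the pile of three small dishes is in the square pocket, within about 1 mm of centre.
4. **Dish pair:** the pair sits on top of the pile. I shifted it about 1.7 mm before placing to correct an offset in the grip.

**Last checks:** the scene and top pictures show everything upright and the dish stack straight. The tall bottle and wide dishes stand where they were, and the small dropper showed unmoved in the last clear scene view; the arm hid it in the final top view.

**Disagreements:** the top and wrist cameras differed by about 2–3 mm on positions, and I followed the wrist camera. I judged the pair's centring by eye in the pictures and did not measure it after release.

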